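# Pack the tea rack and stack the tubs

### The job

Tidy the tea things: draw back the rack's end stop, stand every tea carton on end in the rack side by side, broad faces parallel to the end wall, then push the end stop up snug so that no gaps are left between wall, cartons and stop. Also stack the two low steel tubs, one upon the other in either order, on the taller sugar tin, with the feet seated fully in the corner recesses of the lid below. Leave the cup that stands between the cartons and the tubs where it is.

Things in the scene. Friction and masses are not known exactly. Their poses are not given: they have to be found in the camera images.
- rack: fixed pale wooden tray, 80 mm (its x) by 275 mm (its y). Origin: on the underside, mid-width, in the plane of the end wall's inner face; z up. End wall 90 mm high at y = 0 to +12 mm. Floor 8 mm above the origin, from the wall to y = -263 mm: cartons are packed towards -y, 56 mm width along x, centred at x = 0. Side lips, 64 mm apart inside, rise 8 mm above the floor; the sides above are open
- end_stop (a joint): gap in m from the end wall's inner face to the end stop's face (0 = shut, 0.185 = fully back). The stop slides along the rack's y, growing towards -y, with about 1.5 N of friction, and stays where it is left; it starts nearly shut. Wooden plate 56 mm wide, 10 mm thick, top 82 mm above the rack's underside, on a foot reaching 67 mm behind its face
- stop_grip (a point): centre of the top of the stop's grip post: upright aluminium bar 16 mm square, top 88 mm above the rack's underside, axis 60 mm behind the stop's face (away from the wall), sides parallel to the rack's x and y, 42 mm clear between post and plate; can be pinched from above
- carton_0: tea carton: upright cardboard box 56 mm (its x) by 30 mm (its y) by 96 mm high, plain paper label on each broad side, loose on the plank, about 0.12 kg. Origin: centre of its underside, z up. All cartons are alike; two to four are present
- carton_1: tea carton: upright cardboard box 56 mm (its x) by 30 mm (its y) by 96 mm high, plain paper label on each broad side, loose on the plank, about 0.12 kg. Origin: centre of its underside, z up. All cartons are alike; two to four are present
- carton_2: tea carton: upright cardboard box 56 mm (its x) by 30 mm (its y) by 96 mm high, plain paper label on each broad side, loose on the plank, about 0.12 kg. Origin: centre of its underside, z up. All cartons are alike; two to four are present
- carton_3: tea carton: upright cardboard box 56 mm (its x) by 30 mm (its y) by 96 mm high, plain paper label on each broad side, loose on the plank, about 0.12 kg. Origin: centre of its underside, z up. All cartons are alike; two to four are present
- sugar_tin: taller stainless steel lidded sugar tin, 56 mm (its x) by 84 mm (its y), 75 mm high in all, about 0.45 kg, standing loose. Origin: centre of its underside, z up. Its lid has the same four corner recesses as the tubs (14 mm square, 5 mm deep, centred at x = +-18 mm, y = +-32 mm), floors 70 mm above the origin
- tub_a: low steel lidded tub, 56 mm (its x) by 84 mm (its y), 51 mm high in all, about 0.2 kg; the two are alike. Origin: centre of its underside (soles of the feet), z up. Feet 8 mm square, 6 mm high, at x = +-18, y = +-32 mm; in the lid four recesses 14 mm square, 5 mm deep, at the same x, y, floors 46 mm above the origin. Seated, its origin is 46 mm above a tub's origin or 70 mm above the tin's
- tub_b: low steel lidded tub, 56 mm (its x) by 84 mm (its y), 51 mm high in all, about 0.2 kg; the two are alike. Origin: centre of its underside (soles of the feet), z up. Feet 8 mm square, 6 mm high, at x = +-18, y = +-32 mm; in the lid four recesses 14 mm square, 5 mm deep, at the same x, y, floors 46 mm above the origin. Seated, its origin is 46 mm above a tub's origin or 70 mm above the tin's
- cup_a: white porcelain cup without handle, 70 mm across the rim, 70 mm high, between the cartons and the tubs; origin: centre of its underside. Leave alone
Mind the look-alikes: they are no part of the job. Leave any orange or turquoise look-alike of the carton_1 alone. Leave any blue look-alike of the tub_a alone.

How it is judged:
By the outcome, as a careful person would: the job done as asked, in the order asked, and still so for the second after the job is handed in, with the robot touching nothing.
Of carton_0, carton_1, carton_2, carton_3 only 2 to 4 are there at a start; the rules pass over those that are not, and their reading is None.
At some moment in a run one of tub_a, tub_b may be knocked a few centimetres aside while the robot is not near it.
It also fails if it takes over 210 s, if anything falls off the work surface, if the arm or the gripper's body presses on something with over 40 N, if the wrist force passes 120 N, or if a joint passes its speed limit or range.

### The arm

A 6-joint arm with a two-finger parallel gripper is mounted at the origin on the work surface. World frame = base frame: x ahead of the robot, y to its left, z up, the work surface at z = 0. Lengths are in mm, angles in rad, forces in N, time in s.
With the tool pointing down it reaches from about 400 to 925 mm from the base axis. Payload 12.5 kg.
Tool frame: the origin (TCP) lies midway between the tips of the shut fingers; the grasp point (between the pads) lies 19 mm behind it; y points along the fingers, x is the direction in which the jaws open and shut, and the axes are right-handed (so a half turn about y gives the same grasp; the last joint's range is limited). The gripper opens to 95 mm and grips with 3 to 60 N. Pads are 20 mm wide; open, the fingers measure 119 mm over their backs; the gripper's body (75 mm by 180 mm) begins 59 mm behind the grasp point.
Start: joints at [1.19, 0.491, 1.559, -0, 1.092, -0.106], TCP at [169.58, 601.576, 179.861] pointing down, gripper open.
Joint ranges: [-3.1, 3.1], [-0.84, 2.19], [0.05, 2.79], [-1.13, 4.28], [0.06, 2.93], [-2.69, 2.69]. Speed limits (rad/s): [2.22, 2.22, 2.79, 3.14, 3.14, 3.14].

### API

Orientations are given as [roll, pitch, yaw] about the fixed x, y, z axes, in that order (R = Rz(yaw) Ry(pitch) Rx(roll)).
In Python, from cell import env, vision, job gives the robot as it stands.
- The arm moves only by the shell command python3 -m crank 'ROWS' [OPENING]. ROWS is JSON, a list of rows, each a list of 6 numbers: the shift along the tool's x, y, z in mm, then the turn, a rotation vector about the tool's x, y, z in degrees. In form: [[x, y, z, rx, ry, rz], ...]. A call has 1 to 5 rows; each row is the pose to reach, as a shift and turn from the pose measured when the call began, along the tool's axes at that moment; what a row does not reach only later rows make up. A row lasts 1/10 s, in which the tool goes at most 50 mm and 8.59 degrees, less where a joint would pass 70% of its speed; a pose out of reach is approached as far as the arm can. A call with a gripper value outside its range is refused whole. OPENING is the opening, from 0 (shut) to 1 (fully open), set as the call begins (- or left out, the last holds). The fingers move at their own pace and stop on an object; the grip force is fixed at half the most. Time passes only in rows, so rows that repeat a pose let the fingers close. It gives the time, the measured TCP pose, the force and the opening at its end, in the units of the state.
- env.state(): the state, without advancing time (a new reading comes with each control period).
- vision.read_camera(name): name is "side" or "top"; returns (picture, depth): 420x560x3 uint8, blue, green, red; 420x560 float32, mm along the optical axis (not along the pixel's ray), 0 where there is no reading.
- vision.calibration(name): a dict with "vertical_fov" (degrees; the focal length in pixels is half the picture's height over the tangent of half this angle, whatever the lens; pixels are square), "cx", "cy" (the principal point, pixels), "dist" ([k1, k2, p1, p2, k3] as OpenCV has them; the pictures are not rectified), "pose" (4x4, takes a point from camera to world coordinates). Camera axes: x right, y down, z forward; pixel columns grow to the right and rows downward; lengths in mm; the calibration is good to about 2 mm. A picture is of the moment at which its call begins. calibration takes no time and is no camera call.
- job.job_done(): hands the job in, once; it reports no verdict.
The state is a dict: "t": time; "joints": joint angles; "qvel": joint speeds; "tau": joint torques, N m; "eef_pos": TCP position; "tcp_rot": TCP orientation; "ft_force": force on the tool from outside, world axes, zero at the start; "moment": the same for the moment, N m; "opening": opening from 0.0 (shut) to 1.0 (fully open).
Only numpy, scipy, OpenCV 4.12 (cv2) and the standard library are available. Lean on these libraries where they do the work, as an engineer would, in place of code of your own. Each camera call takes 0.05 s, during which the arm holds its last target.

## Working session

There is one attempt and no reset: what is moved stays moved. The work goes in short steps, Python scripts to look and compute and a shell command to move; the robot and the scene stay as the last step left them, time stands still between calls to the robot, and variables do not carry over. Pictures are saved under pics/ and viewed, and the job is handed in when it is done.

```bash
ls; mkdir -p pics; python3 - <<'E'
from cell import env, vision, job
import cv2,numpy as np
print(env.state())
for n in("side","top"):
    p,d=vision.read_camera(n); cv2.imwrite(f"pics/{n}0.png",p); np.savez(f"pics/{n}0.npz",p=p,d=d)
    print(n,vision.calibration(n))
E
```

```text
pics
{'t': 0.0, 'joints': array([ 1.19039484e+00,  4.91559847e-01,  1.55944250e+00, -6.84616859e-06,
        1.09173303e+00, -1.05579349e-01]), 'qvel': array([-1.26691152e-03, -3.07622350e-04,  1.99520219e-03, -5.88433170e-04,
       -5.36939970e-05, -5.55205096e-04]), 'tau': array([-2.12748942e-03, -6.12645507e+01, -2.58165282e+01,  6.91944198e-02,
        4.84308321e-02, -1.26121913e-04]), 'eef_pos': array([169.46935389, 601.28500178, 179.26399625]), 'tcp_rot': array([-1.57068194e+00,  1.13699975e-03,  1.29597742e+00]), 'ft_force': array([-0.74231924, -0.04466316,  0.75320829]), 'moment': array([-0.05780283,  0.06318627, -0.02570151]), 'opening': 1.0007489618431795}
side {'vertical_fov': 45.34584664377137, 'cx': 287.2765494125622, 'cy': 214.62301801684418, 'dist': array([0.06386569, 0.        , 0.        , 0.        , 0.        ]), 'pose': array([[ 7.24276901e-01, -4.09264000e-01,  5.54910758e-01,
        -2.00403555e+02],
       [-6.89437983e-01, -4.41424960e-01,  5.74298940e-01,
        -7.87110538e+02],
       [ 9.91157773e-03, -7.98528010e-01, -6.01876048e-01,
         9.27506567e+02],
       [ 0.00000000e+00,  0.00000000e+00,  0.00000000e+00,
         1.00000000e+00]])}
top {'vertical_fov': 46.948430622759545, 'cx': 283.7426327166201, 'cy': 211.54872177059116, 'dist': array([-0.12682121,  0.        ,  0.        ,  0.        ,  0.        ]), 'pose': array([[ 9.82348362e-03, -9.98657594e-01,  5.08577387e-02,
         4.68874392e+02],
       [-9.99943778e-01, -9.60762050e-03,  4.48718631e-03,
         1.68891495e+01],
       [-3.99254083e-03, -5.08989592e-02, -9.98695827e-01,
         1.53387931e+03],
       [ 0.00000000e+00,  0.00000000e+00,  0.00000000e+00,
         1.00000000e+00]])}
```

View pics/side0.png

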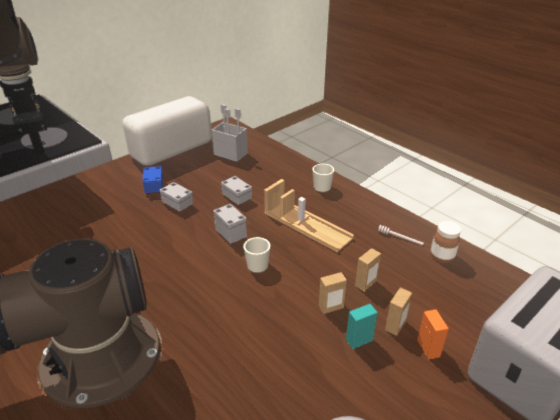

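View pics/top0.png

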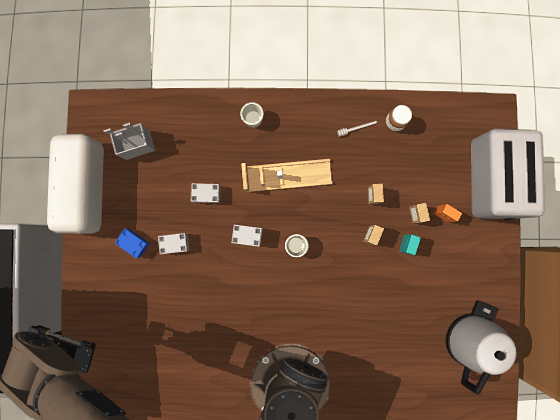

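```bash
cat > h.py <<'E'
import cv2,numpy as np
from cell import env, vision, job
def und(name,uv):
    c=vision.calibration(name); f=210/np.tan(np.radians(c['vertical_fov']/2))
    K=np.array([[f,0,c['cx']],[0,f,c['cy']],[0,0,1.]])
    return cv2.undistortPoints(np.asarray(uv,float).reshape(-1,1,2),K,c['dist']).reshape(-1,2)
def proj(name,P):
    c=vision.calibration(name); f=210/np.tan(np.radians(c['vertical_fov']/2))
    K=np.array([[f,0,c['cx']],[0,f,c['cy']],[0,0,1.]]); T=np.linalg.inv(c['pose'])
    r=cv2.Rodrigues(T[:3,:3])[0]
    return cv2.projectPoints(np.asarray(P,float).reshape(-1,1,3),r,T[:3,3],K,c['dist'])[0].reshape(-1,2)
def cloud(name,d):
    v,u=np.mgrid[0:420,0:560]
    n=und(name,np.stack([u,v],-1).reshape(-1,2).astype(float)); z=d.reshape(-1)
    X=np.c_[n*z[:,None],z]; T=vision.calibration(name)['pose']
    W=(X@T[:3,:3].T+T[:3,3]).reshape(420,560,3); W[d<=0]=np.nan
    return W
def shoot(tag):
    o={}
    for n in("side","top"):
        p,d=vision.read_camera(n); np.savez(f"pics/{n}{tag}.npz",p=p,d=d); cv2.imwrite(f"pics/{n}{tag}.png",p); o[n]=(p,d)
    return o
def load(n,tag):
    a=np.load(f"pics/{n}{tag}.npz"); return a['p'],a['d']
E
python3 - <<'E'
from h import *
np.set_printoptions(precision=1,suppress=True)
# zooms
p,d=load('top','0')
cv2.imwrite('pics/zt.png',cv2.resize(p[150:270,100:300],None,fx=4,fy=4,interpolation=cv2.INTER_CUBIC))
cv2.imwrite('pics/zt2.png',cv2.resize(p[150:270,230:480][:, :],None,fx=3.2,fy=3.2,interpolation=cv2.INTER_CUBIC))
W=cloud('top',d)
for nm,(u,v) in dict(c0=(376,190),c1=(420,210),c2=(376,232),tA=(205,187),tB=(172,238),tC=(247,230),table=(300,300),wall=(247,178),post=(280,172),blue=(130,238),cup=(296,236)).items():
    print(nm,W[v,u])
p,d=load('side','0'); W=cloud('side',d)
for nm,(u,v) in dict(c0=(333,280),c1=(368,255),c2=(400,295),tA=(176,190),tB=(237,184),tC=(230,215),table=(300,360),post=(301,200)).items():
    print(nm,W[v,u])
E
```

```text
c0 [ 609.4 -252.4   96.6]
c1 [ 550.6 -385.8   97.1]
c2 [ 483.7 -253.2   92. ]
tA [617.5 266.9  56.2]
tB [459.3 368.3  48.5]
tC [486.3 133.8  75.3]
table [267.1 -30.5  -3.5]
wall [647.9 138.6  43. ]
post [661.8  35.8  86. ]
blue [457.5 498.6  57.1]
cup [469.8 -15.   40.3]
c0 [ 468.7 -251.4   96.7]
c1 [ 596.  -252.5   98.5]
c2 [ 545.7 -386.    95.1]
tA [442.3 371.   52.6]
tB [600.7 270.7  52.5]
tC [466.1 133.9  75.4]
table [ 309.1 -306.1   -2.6]
post [649.6  36.4  89.4]
```

View pics/zt.png

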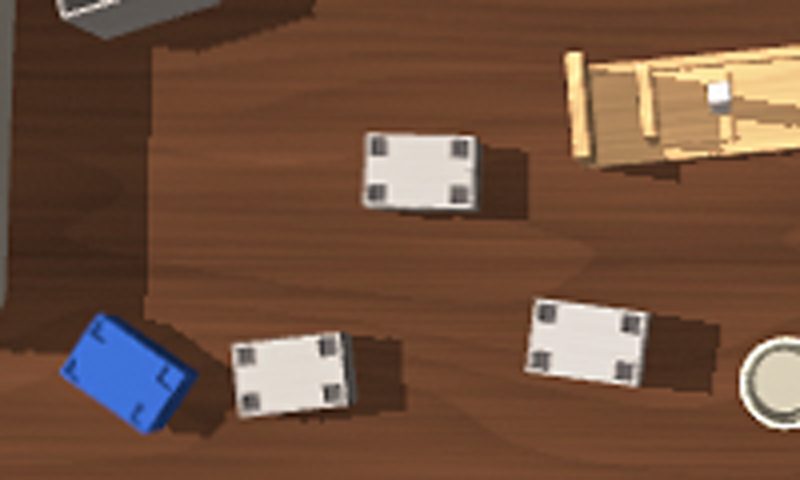

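View pics/zt2.png

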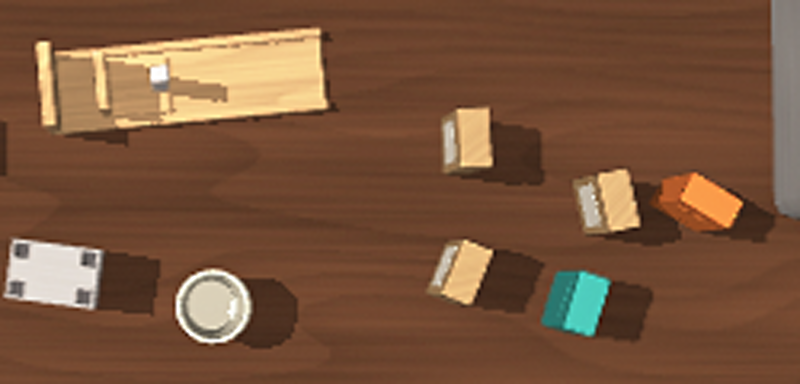

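```bash
cat > fit.py <<'E'
from h import *
from scipy.optimize import minimize
def mask(n,tag,c,r,zmin=14):
    p,d=load(n,tag); W=cloud(n,d)
    W[...,2]-=np.nanmedian(W[...,2][(np.abs(W[...,2])<8)])
    m=(W[...,2]>zmin)&(np.hypot(W[...,0]-c[0],W[...,1]-c[1])<r)
    m=m.astype(np.uint8)
    nl,l,s,_=cv2.connectedComponentsWithStats(m)
    if nl<2: return m
    return (l==1+np.argmax(s[1:,4])).astype(np.uint8)
S=4
def sil(n,x,dims,z0):
    a=x[2]; c,s=np.cos(a),np.sin(a); P=[]
    for sx in(-1,1):
        for sy in(-1,1):
            for z in(z0,z0+dims[2]):
                lx,ly=sx*dims[0]/2,sy*dims[1]/2
                P.append([x[0]+c*lx-s*ly,x[1]+s*lx+c*ly,z])
    h=cv2.convexHull(proj(n,P).astype(np.float32)).reshape(-1,2)
    return h
def cost(x,ms,dims,z0=14):
    t=0
    for n,(m,u0,v0) in ms.items():
        h=sil(n,x,dims,z0)
        im=np.zeros((m.shape[0]*S,m.shape[1]*S),np.uint8)
        q=(h-[u0,v0]+.5)*S-.5
        cv2.fillPoly(im,[np.round(q*16).astype(np.int32)],1,shift=4)
        f=cv2.resize(im.astype(np.float32),m.shape[::-1],interpolation=cv2.INTER_AREA)
        t+=np.abs(f-m).sum()/m.sum()
    return t
def fit(tag,c,dims,yaw0,cams=("side","top"),zt=14,r=None):
    ms={}
    r=r or np.hypot(dims[0],dims[1])/2+14
    for n in cams:
        m=mask(n,tag,c,r,zt); v,u=np.nonzero(m)
        if len(v)<20: continue
        a,b=u.min()-8,v.min()-8
        ms[n]=(m[b:v.max()+9,a:u.max()+9],a,b)
    best=None
    for y in np.atleast_1d(yaw0):
        R=minimize(cost,[c[0],c[1],y],args=(ms,(dims[0],dims[1],dims[2]-zt),zt),method='Nelder-Mead',options=dict(initial_simplex=[[c[0],c[1],y],[c[0]+6,c[1],y],[c[0],c[1]+6,y],[c[0],c[1],y+.15]],xatol=.05,fatol=1e-4))
        if best is None or R.fun<best.fun: best=R
    return best.x,best.fun/len(ms)
OB=dict(c0=((600,-252),(56,30,96)),c1=((543,-385),(56,30,96)),c2=((475,-252),(56,30,96)),tA=((600,268),(56,84,51)),tB=((445,369),(56,84,51)),tin=((470,133),(56,84,75)))
E
python3 - <<'E'
from fit import *
for k,(c,d) in OB.items():
    for cams in (("side","top"),("side",),("top",)):
        x,f=fit('0',c,d,[-.4,0,.4],cams); print(k,cams,x[:2].round(1),np.degrees(x[2]).round(1),round(f,3))
E
```

```text
c0 ('side', 'top') [ 601.3 -256.2] 5.5 0.134
c0 ('side',) [ 599.6 -254.3] 6.3 0.06
c0 ('top',) [ 602.9 -259.2] 1.7 0.062
c1 ('side', 'top') [ 543.3 -391.5] 13.2 0.137
c1 ('side',) [ 541.6 -390.7] 14.5 0.062
c1 ('top',) [ 544.6 -395.2] 11.7 0.055
c2 ('side', 'top') [ 474.6 -250.5] -23.0 0.115
c2 ('side',) [ 474.3 -247.6] -23.5 0.056
c2 ('top',) [ 475.4 -252. ] -22.2 0.069
tA ('side', 'top') [601.2 271.7] -2.6 0.087Traceback (most recent call last):
  File "<stdin>", line 4, in <module>
  File "fit.py", line 41, in fit
    R=minimize(cost,[c[0],c[1],y],args=(ms,(dims[0],dims[1],dims[2]-zt),zt),method='Nelder-Mead',options=dict(initial_simplex=[[c[0],c[1],y],[c[0]+6,c[1],y],[c[0],c[1]+6,y],[c[0],c[1],y+.15]],xatol=.05,fatol=1e-4))
    res = _minimize_neldermead(fun, x0, args, callback, bounds=bounds,
                               **options)
    fxcc = func(xcc)
    fx = function(np.copy(x), *(wrapper_args + args))
  File "fit.py", line 24, in cost
    h=sil(n,x,dims,z0)
  File "fit.py", line 19, in sil
    h=cv2.convexHull(proj(n,P).astype(np.float32)).reshape(-1,2)
                     ~~~~^^^^^
  File "h.py", line 8, in proj
    c=vision.calibration(name); f=210/np.tan(np.radians(c['vertical_fov']/2))
ValueError: time passes only in moves, steps and waits
```

```bash
python3 - <<'E'
import pickle
from cell import vision
pickle.dump({n:vision.calibration(n) for n in("side","top")},open("cal.pkl","wb"))
E
sed -i 's/vision.calibration(name)/CAL[name]/; s/^from cell.*/&\nimport pickle; CAL=pickle.load(open("\.\/cal.pkl","rb"))/' h.py
python3 - <<'E'
from fit import *
print(env.state()['t'])
for k,(c,d) in list(OB.items())[:]:
    for cams in (("side",),("top",)):
        x,f=fit('0',c,d,[-.4,0,.4],cams); print(k,cams,x[:2].round(1),np.degrees(x[2]).round(1),round(f,3))
for n in("side","top"):
    p,d=load(n,'0'); W=cloud(n,d); 
    for (a,b) in((300,-200),(300,200),(500,-150),(520,220),(700,-200)):
        m=(np.hypot(W[...,0]-a,W[...,1]-b)<25); print(n,a,b,np.nanmedian(W[...,2][m]).round(1),W[...,2][m].std().round(1))
E
```

```text
0.1
c0 ('side',) [ 599.6 -254.3] 6.3 0.06
c0 ('top',) [ 602.9 -259.2] 1.7 0.062
c1 ('side',) [ 541.6 -390.7] 14.5 0.062
c1 ('top',) [ 544.6 -395.2] 11.7 0.055
c2 ('side',) [ 474.3 -247.6] -23.5 0.056
c2 ('top',) [ 475.4 -252. ] -22.2 0.069
tA ('side',) [600.6 274.5] -1.5 0.06
tA ('top',) [601.7 269.7] -1.9 0.059
tB ('side',) [441.4 373.2] 6.9 0.049
tB ('top',) [442.8 368.6] 6.7 0.045
tin ('side',) [469.4 140.5] -7.7 0.046
tin ('top',) [471.1 137.5] -6.6 0.05
side 300 -200 -0.4 2.0
side 300 200 0.9 2.1
side 500 -150 0.6 1.9
side 520 220 nan nan
side 700 -200 1.4 2.2
top 300 -200 -0.5 3.3
top 300 200 -0.1 3.2
top 500 -150 0.7 3.1
top 520 220 0.5 3.3
top 700 -200 0.3 3.3
  return np.nanmean(a, axis, out=out, keepdims=keepdims)
  ret = _var(a, axis=axis, dtype=dtype, out=out, ddof=ddof,
  arrmean = um.true_divide(arrmean, div, out=arrmean,
  ret = ret.dtype.type(ret / rcount)
```

```bash
python3 - <<'E'
from h import *
p,d=load('top','0'); cv2.imwrite('pics/zr.png',cv2.resize(p[152:202,236:340],None,fx=7.5,fy=7.5,interpolation=cv2.INTER_CUBIC))
p,d=load('side','0'); cv2.imwrite('pics/zs.png',cv2.resize(p[172:252,258:358],None,fx=7,fy=7,interpolation=cv2.INTER_CUBIC))
E
```

```text
(no output)
```

View pics/zr.png

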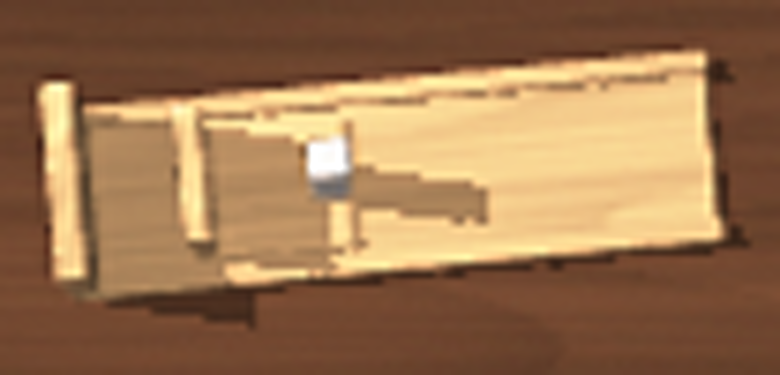

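View pics/zs.png

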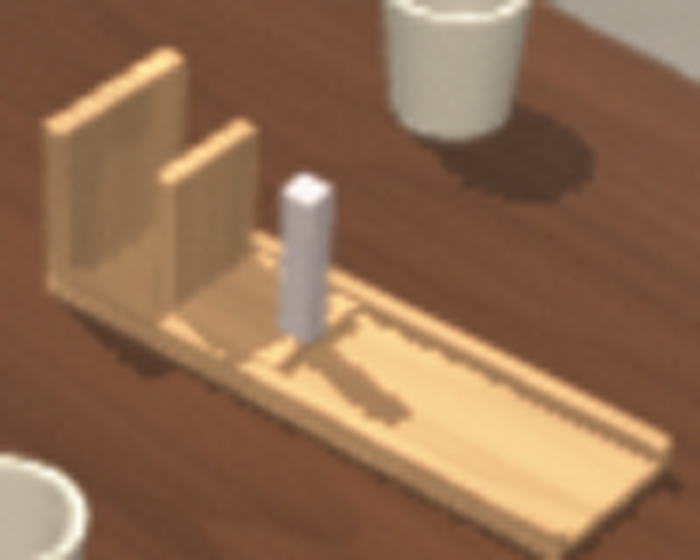

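```bash
python3 - <<'E'
from h import *
from scipy.optimize import least_squares
T=[((38,85),(40,12,90)),((75,85),(40,0,90)),((86,280),(-40,0,90)),((54,280),(-40,12,90)),((707,50),(40,-263,16)),((722,238),(-40,-263,16)),((327,158),None)]
Sd=[((45,125),(-40,12,90)),((67,133),(-40,0,90)),((165,48),(40,12,90)),((187,58),(40,0,90)),((670,440),(40,-263,16)),((566,543),(-40,-263,16)),((307,187),None)]
def res(x,which):
    o=[];c,s=np.cos(x[2]),np.sin(x[2])
    for n,L,sc,off in which:
        P=[(0,-x[3]-60,88) if q is None else q for _,q in L]
        P=[(x[0]+c*a-s*b,x[1]+s*a+c*b,z) for a,b,z in P]
        uv=np.array([l[0] for l in L])/sc-.5+np.array(off)
        o.append((proj(n,P)-uv).ravel())
    return np.concatenate(o)
t=("top",T,7.5,(236,152)); s=("side",Sd,7,(258,172))
for w in([t],[s],[t,s]):
    R=least_squares(res,[650,140,0.08,50],args=(w,),loss='soft_l1'); print(R.x[:2].round(1),np.degrees(R.x[2]).round(2),R.x[3].round(1)); print(R.fun.round(1)if 0 else np.abs(res(R.x,w)).max())
E
```

```text
[649.6 138.2] 5.89 40.2
0.7333734479206555
[647.1 141.4] 6.18 38.8
0.8115927557782641
[648.3 139.7] 6.02 39.5
1.440715304857747
```

```bash
cat > g.py <<'E'
import sys,numpy as np
from cell import env
from scipy.spatial.transform import Rotation as R
s=env.state(); a=list(map(float,sys.argv[1:5]))
R0=R.from_euler('xyz',s['tcp_rot']); R1=R.from_euler('xyz',[-np.pi/2,0,np.radians(a[3])])
d=R0.inv().apply(np.array(a[:3])-s['eef_pos']); r=np.degrees((R0.inv()*R1).as_rotvec())
print(f"t={s['t']:.1f} pos",s['eef_pos'].round(1),"rpy",np.degrees(s['tcp_rot']).round(1),"F",s['ft_force'].round(1),"op",round(s['opening']*95,1),"j6",s['joints'][5].round(2))
print("ROW",d.round(1).tolist()+r.round(2).tolist(),"n",max(np.linalg.norm(d)/50,np.linalg.norm(r)/8.59).round(1))
E
python3 g.py 658.7 40.7 150 96
```

```text
t=0.1 pos [169.4 601.3 179.3] rpy [-90.    0.1  74.3] F [ 0.  -0.8  0.1] op 94.9 j6 -0.11
ROW [-406.8, 29.6, -623.0, -0.02, -21.74, -0.06] n 14.9
```

```bash
R='[-407,30,-623,0,-21.7,0]'; python3 -m crank '[[-407,0,-623,0,-21.7,0],[-407,0,-623,0,-21.7,0],[-407,0,-623,0,-21.7,0],[-407,0,-623,0,-21.7,0],[-407,0,-623,0,-21.7,0]]' 0.42; python3 g.py 658.7 40.7 150 96
```

```text
t: 0.6
eef_pos: [332.7, 413.9, 179.7]
tcp_rot: [-1.57, 0.001, 1.675]
ft_force: [0.1, 0.5, -0.6]
opening: 0.636
t=0.6 pos [332.7 413.9 179.7] rpy [-90.    0.1  96. ] F [ 0.1  0.5 -0.6] op 60.4 j6 -0.91
ROW [-405.2, 29.9, -285.3, -0.04, -0.01, -0.06] n 9.9
```

```bash
python3 -m crank '[[-405,0,-285,0,0,0],[-405,0,-285,0,0,0],[-405,0,-285,0,0,0],[-405,0,-285,0,0,0],[-405,0,-285,0,0,0]]' >/dev/null; python3 g.py 658.7 40.7 150 96
```

```text
t=1.1 pos [497.1 225.3 179.8] rpy [-89.9   0.1  96. ] F [-0.1  0.6 -0.2] op 39.9 j6 -1.37
ROW [-200.4, 29.8, -141.6, -0.05, -0.02, -0.06] n 4.9
```

```bash
python3 -m crank '[[-200.4,30,-141.6,0,0,0],[-200.4,30,-141.6,0,0,0],[-200.4,30,-141.6,0,0,0],[-200.4,30,-141.6,0,0,0],[-200.4,30,-141.6,0,0,0]]' >/dev/null;  python3 -m crank '[[0,0,0,0,0,0]]'; python3 - <<'E'
from h import *
shoot('1')
for n in('top','side'):
    p,_=load(n,'1'); u,v=proj(n,[[658.7,40.7,150]])[0].astype(int); print(n,u,v)
    cv2.imwrite(f'pics/z1{n}.png',cv2.resize(p[max(v-60,0):v+60,u-60:u+60],None,fx=5,fy=5,interpolation=cv2.INTER_CUBIC))
E
python3 g.py 658.7 40.7 55 96
```

```text
t: 1.7
eef_pos: [662.0, 34.3, 147.4]
tcp_rot: [-1.568, 0.001, 1.671]
ft_force: [-1.0, 0.8, -0.5]
opening: 0.419
top 278 170
side 302 180
t=1.8 pos [659.6  37.8 148.1] rpy [-89.8   0.   95.9] F [-0.1  1.1  0.1] op 40.0 j6 -1.71
ROW [3.0, 93.1, 0.3, -0.19, -0.15, -0.03] n 1.9
```

View pics/z1side.png

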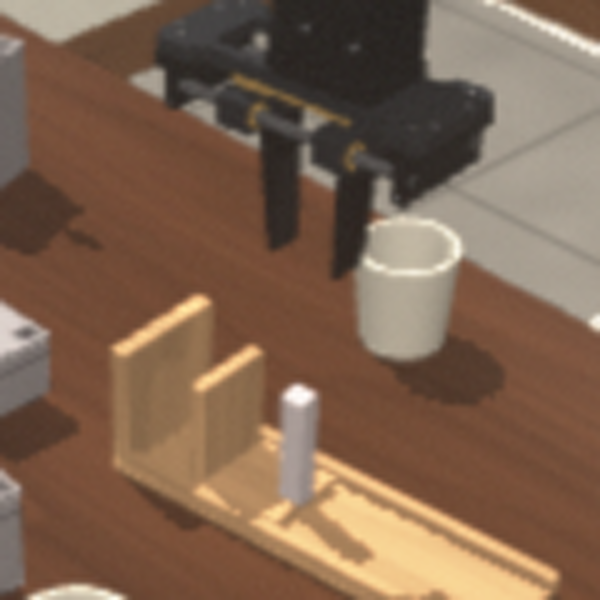

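View pics/z1top.png

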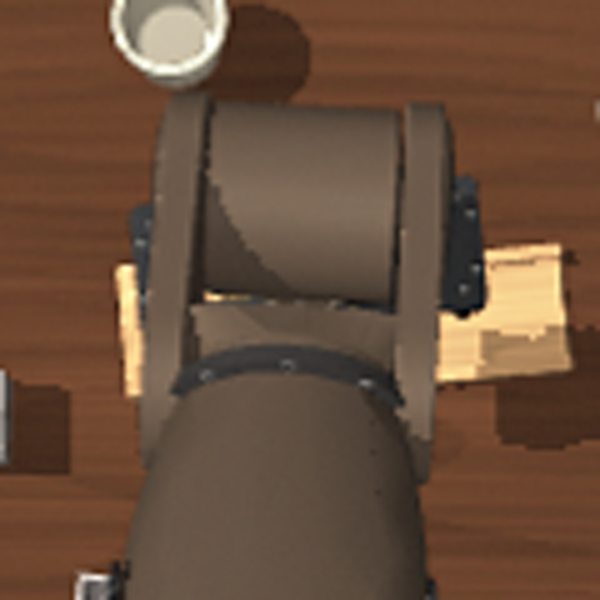

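```bash
python3 - <<'E'
from h import *
p,d=load('side','1'); W=cloud('side',d)
m=(np.abs(W[...,0]-660)<35)&(np.abs(W[...,1]-38)<60)&(W[...,2]>110)&(W[...,2]<240)
v,u=np.nonzero(m)
for vv in range(v.min(),v.max()+1,2):
    k=(v>=vv)&(v<vv+2)
    uu=u[k]; print(vv,uu.min(),uu.max(),' '.join(f"{W[vv,x,0]:.0f},{W[vv,x,1]:.0f},{W[vv,x,2]:.0f}" for x in np.unique(uu) if m[vv,x]))
print(proj('side',[[659.6,37.8,148],[659.6,37.8+26,148],[659.6,37.8-26,148]]))
E
```

```text
150 300 301 670,63,235
152 294 301 646,66,236 646,62,238 647,59,239 649,57,239 653,57,238 656,56,237 661,57,234 668,60,231
154 295 317 647,63,231 649,60,232 649,57,233 655,59,230 658,58,229 661,57,228 669,61,223
156 295 316 648,63,225 649,61,225 649,56,227 654,57,225 659,58,222 662,57,221 666,57,220
158 295 316 643,58,222 647,58,220 649,56,221 653,56,219 660,60,214 660,55,217 666,58,213 650,12,240 652,11,239 658,5,240 660,3,239 669,8,234 672,7,233
160 295 316 647,62,212 647,59,214 651,58,213 654,57,212 660,59,209 662,58,208 668,60,205 652,14,232 651,9,234 653,7,234 655,6,234 660,7,231 664,6,230 669,7,228 673,7,226
162 295 315 647,62,206 648,59,207 649,56,208 651,54,208 659,58,203 662,57,202 665,56,201 651,13,226 654,11,226 650,4,231 654,4,229 662,8,224 665,7,223 670,8,220
164 295 315 644,58,203 649,60,200 652,58,200 654,57,199 653,52,202 663,58,195 668,59,193 652,13,219 652,10,221 653,7,222 657,6,221 663,8,217 662,4,219 672,10,213
166 295 315 648,62,193 646,56,197 649,55,195 654,56,193 660,58,190 662,57,189 668,59,186 654,15,212 652,9,215 651,4,218 657,7,214 661,6,213 666,8,210 675,12,204
168 296 315 650,60,186 646,53,191 653,55,188 656,55,186 653,14,206 654,10,207 656,9,207 658,7,207 667,12,201 671,11,200 673,9,200
170 309 314 651,11,202 653,9,202 656,9,201 661,9,199 667,11,195 670,10,194
172 309 314 652,12,195 652,8,197 658,10,193 666,14,187 668,12,188 674,14,184
174 309 311 652,12,188 660,15,184 662,13,183
[[303.71711261 181.46323964]
 [297.26503575 177.7857855 ]
 [310.30667955 185.21783585]]
```

```bash
cat > tip.py <<'E'
from h import *
import sys
tag=sys.argv[1]; s=env.state(); P=s['eef_pos']
shoot(tag); p,d=load('side',tag); W=cloud('side',d)
u,v=proj('side',[P])[0].astype(int)
cv2.imwrite(f'pics/z{tag}.png',cv2.resize(p[max(v-70,0):v+50,u-60:u+60],None,fx=5,fy=5,interpolation=cv2.INTER_CUBIC))
m=(np.hypot(W[...,0]-P[0],W[...,1]-P[1])<60)&(np.abs(W[...,2]-P[2])<70)&(p.max(2)<70)
print(P.round(1),s['opening']*95,"lowest dark z",np.sort(W[...,2][m])[:12].round(0), "tcp px in crop",60*5,70*5)
E
python3 -m crank '[[0,0,0,0,0,0],[0,0,0,0,0,0],[0,0,0,0,0,0],[0,0,0,0,0,0],[0,0,0,0,0,0]]' 0; python3 tip.py 2;python3 -m crank '[[0,0,0,0,0,0],[0,0,0,0,0,0],[0,0,0,0,0,0],[0,0,0,0,0,0],[0,0,0,0,0,0]]' 1;python3 -m crank '[[0,0,0,0,0,0],[0,0,0,0,0,0],[0,0,0,0,0,0]]'; python3 tip.py 3
```

```text
t: 2.3
eef_pos: [659.5, 38.3, 148.4]
tcp_rot: [-1.568, 0.001, 1.674]
ft_force: [-0.8, -0.0, -0.1]
opening: 0.051
[659.5  38.3 148.4] 4.86822925460465 lowest dark z [184. 184. 184. 185. 186. 186. 187. 187. 188. 188. 188. 189.] tcp px in crop 300 350
t: 2.9
eef_pos: [659.5, 38.0, 148.2]
tcp_rot: [-1.568, 0.001, 1.673]
ft_force: [-0.1, 0.5, 1.0]
opening: 0.379
t: 3.2
eef_pos: [659.5, 38.0, 148.3]
tcp_rot: [-1.568, 0.001, 1.673]
ft_force: [-0.5, -0.6, -0.5]
opening: 0.627
[659.5  38.  148.3] 59.557181696239915 lowest dark z [185. 187. 187. 187. 188. 188. 188. 188. 189. 189. 189. 189.] tcp px in crop 300 350
```

View pics/z2.png

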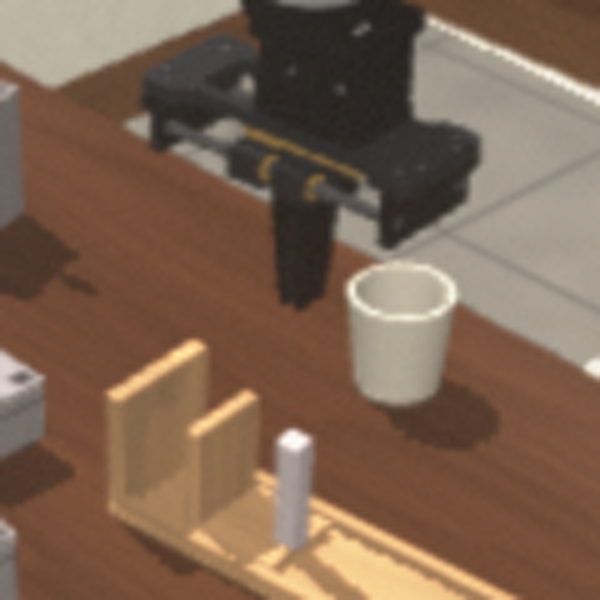

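View pics/z3.png

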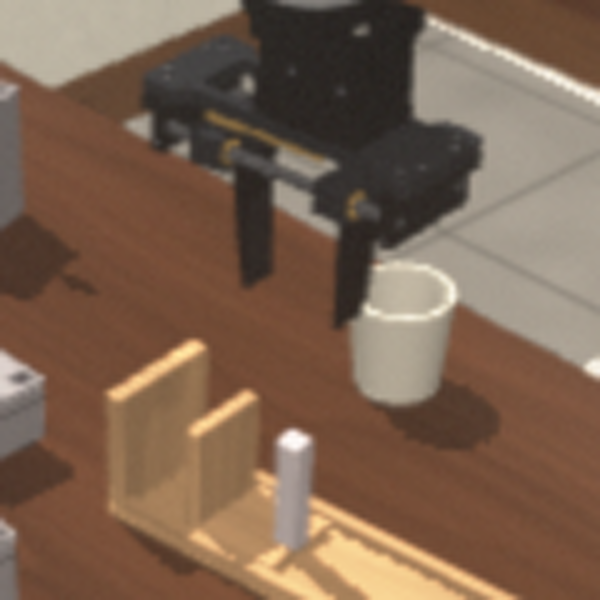

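```bash
python3 - <<'E'
from h import *
print(proj('side',[[169.4,601.3,179.3],[169.4,601.3,215],[659.5,38,148.3],[659.5,38,184]]),proj('top',[[169.4,601.3,179.3],[169.4,601.3,215]]))
p,d=load('side','0');cv2.imwrite('pics/a.png',cv2.resize(p[0:160,0:160],None,fx=4,fy=4))
p,d=load('top','0');cv2.imwrite('pics/b.png',cv2.resize(p[310:420,0:160],None,fx=4,fy=4))
E
```

```text
[[ 42.4468475  156.02876352]
 [ 38.70807335 144.9291428 ]
 [303.64510986 181.35876682]
 [304.02739596 170.58801212]] [[ 80.74891073 337.96960881]
 [ 75.52821676 340.53919349]]
```

View pics/a.png

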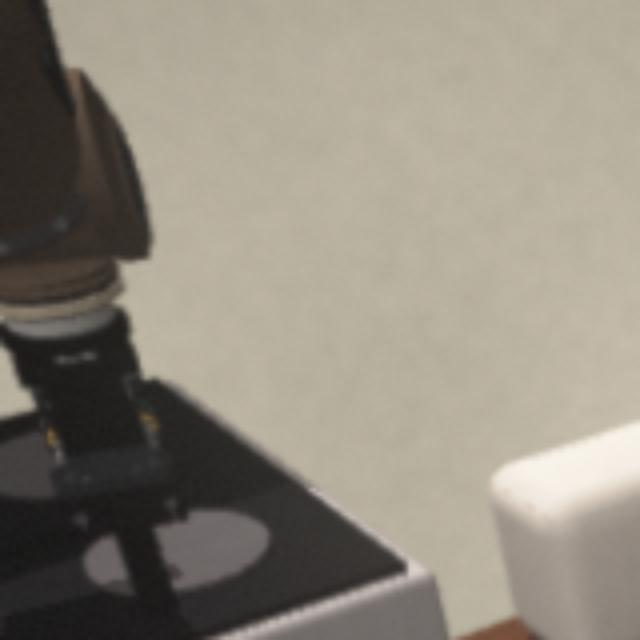

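View pics/b.png

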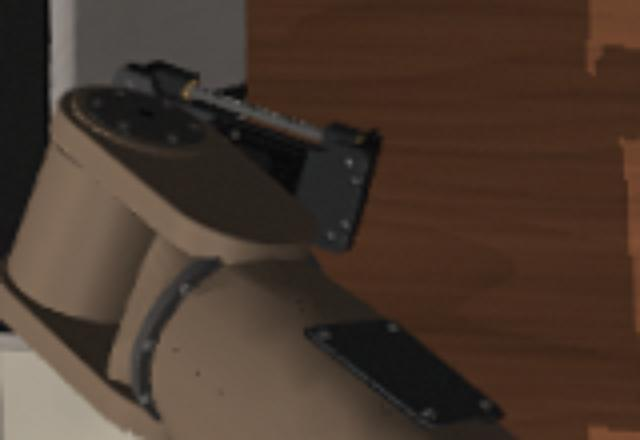

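```bash
python3 - <<'E'
from h import *
p,d=load('side','0');cv2.imwrite('pics/a.png',cv2.resize(cv2.convertScaleAbs(p[110:210,0:120],alpha=1.8),None,fx=5,fy=5))
W=cloud('side',d)
for v in range(140,185,3): print(v,[(u,)+tuple(W[v,u].round(0)) for u in range(34,54,4)])
E
python3 -m crank '[[0,30,0,0,0,0],[0,30,0,0,0,0],[0,30,0,0,0,0]]' 0.42; python3 tip.py 4
```

```text
140 [(34, np.float64(148.0), np.float64(548.0), np.float64(260.0)), (38, np.float64(157.0), np.float64(548.0), np.float64(257.0)), (42, np.float64(312.0), np.float64(1076.0), np.float64(-14.0)), (46, np.float64(322.0), np.float64(1063.0), np.float64(-12.0)), (50, np.float64(334.0), np.float64(1056.0), np.float64(-13.0))]
143 [(34, np.float64(146.0), np.float64(550.0), np.float64(251.0)), (38, np.float64(155.0), np.float64(549.0), np.float64(248.0)), (42, np.float64(302.0), np.float64(1049.0), np.float64(-11.0)), (46, np.float64(312.0), np.float64(1040.0), np.float64(-12.0)), (50, np.float64(324.0), np.float64(1035.0), np.float64(-14.0))]
146 [(34, np.float64(144.0), np.float64(552.0), np.float64(242.0)), (38, np.float64(154.0), np.float64(552.0), np.float64(238.0)), (42, np.float64(163.0), np.float64(552.0), np.float64(234.0)), (46, np.float64(304.0), np.float64(1021.0), np.float64(-13.0)), (50, np.float64(314.0), np.float64(1012.0), np.float64(-13.0))]
149 [(34, np.float64(142.0), np.float64(553.0), np.float64(233.0)), (38, np.float64(152.0), np.float64(554.0), np.float64(229.0)), (
[... 3256 characters left out ...]
-78.0)), (46, np.float64(243.0), np.float64(925.0), np.float64(-85.0)), (50, np.float64(256.0), np.float64(927.0), np.float64(-92.0))]
182 [(34, np.float64(202.0), np.float64(925.0), np.float64(-80.0)), (38, np.float64(213.0), np.float64(919.0), np.float64(-82.0)), (42, np.float64(227.0), np.float64(927.0), np.float64(-92.0)), (46, np.float64(238.0), np.float64(921.0), np.float64(-94.0)), (50, np.float64(251.0), np.float64(920.0), np.float64(-99.0))]
t: 3.6
eef_pos: [659.3, 38.0, 118.3]
tcp_rot: [-1.567, 0.0, 1.673]
ft_force: [0.3, -0.7, 0.6]
opening: 0.573
[659.3  38.  118.3] 54.44704200292892 lowest dark z [155. 155. 155. 156. 156. 157. 157. 158. 158. 158. 158. 159.] tcp px in crop 300 350
```

View pics/a.png

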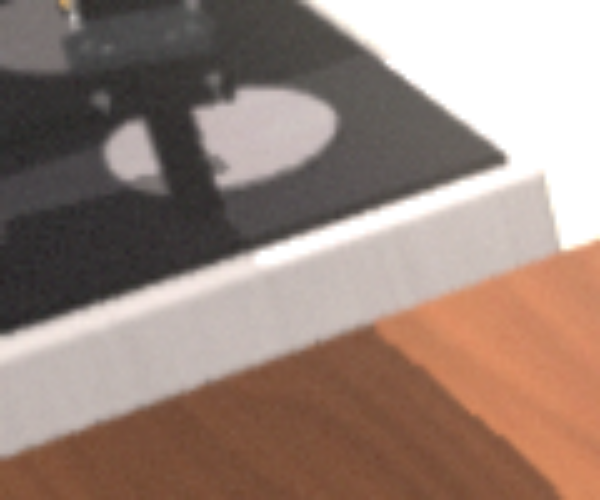

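View pics/z4.png

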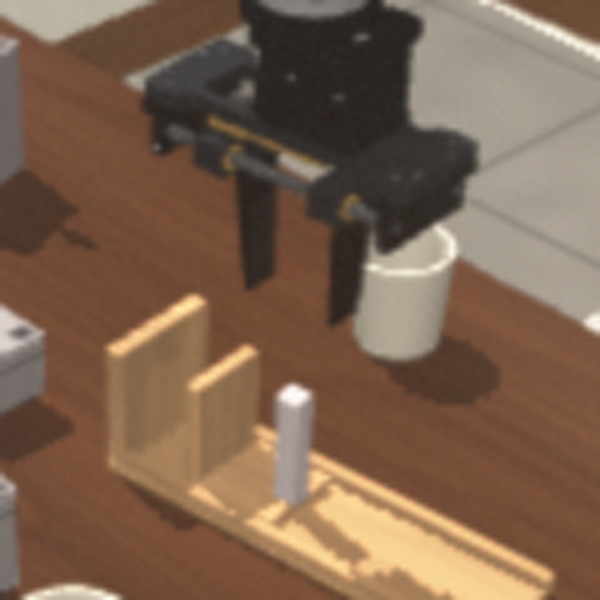

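```bash
python3 g.py 658.9 40.7 55 96; python3 -m crank '[[2.7,63,0,0,0,0],[2.7,63,0,0,0,0],[2.7,63,0,0,0,0]]' 0.42; python3 -m crank '[[0,0,0,0,0,0],[0,0,0,0,0,0],[0,0,0,0,0,0],[0,0,0,0,0,0]]' 0; python3 tip.py 5;
```

```text
t=3.7 pos [659.9  38.  119.3] rpy [-89.9   0.   95.9] F [0.4 1.2 1.1] op 46.5 j6 -1.71
ROW [2.9, 64.3, 0.6, -0.11, -0.13, -0.04] n 1.3
t: 4.0
eef_pos: [658.7, 40.7, 55.3]
tcp_rot: [-1.566, 0.0, 1.673]
ft_force: [0.1, -0.5, 0.3]
opening: 0.423
t: 4.4
eef_pos: [659.1, 40.6, 56.3]
tcp_rot: [-1.567, 0.0, 1.673]
ft_force: [0.1, -0.8, -0.5]
opening: 0.139
[659.1  40.6  56.3] 13.19344700243457 lowest dark z [92. 92. 93. 93. 94. 95. 96. 97. 97. 97. 97. 98.] tcp px in crop 300 350
```

View pics/z5.png

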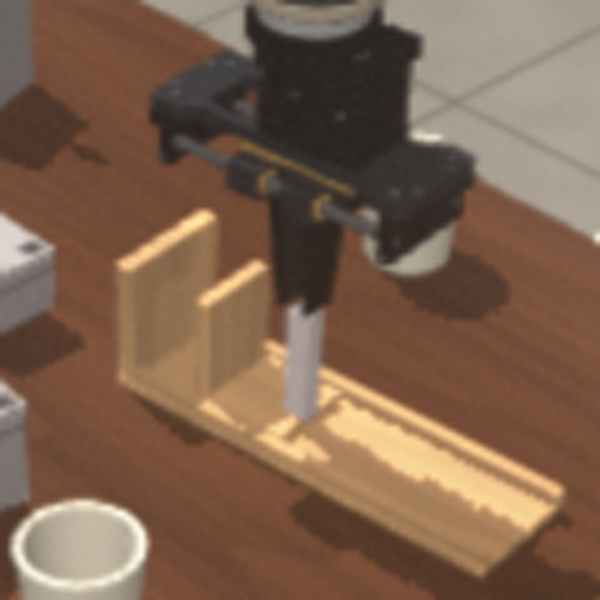

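```bash
python3 -m crank '[[0,0,0,0,0,0],[0,0,0,0,0,0],[0,0,0,0,0,0],[0,0,0,0,0,0]]' 0; python3 tip.py 6
```

```text
t: 4.9
eef_pos: [658.9, 40.7, 55.8]
tcp_rot: [-1.566, 0.0, 1.673]
ft_force: [0.2, 0.2, -0.6]
opening: 0.004
[658.9  40.7  55.8] 0.34830541454429476 lowest dark z [ 95.  96.  96.  96.  97.  97.  97.  99.  99.  99. 100. 100.] tcp px in crop 300 350
```

View pics/z6.png

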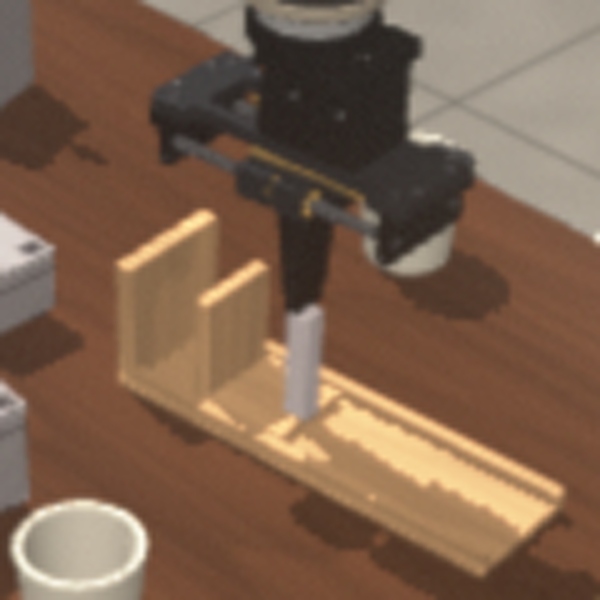

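```bash
python3 -m crank '[[0,0,0,0,0,0],[0,0,0,0,0,0],[0,0,0,0,0,0],[0,0,0,0,0,0],[0,0,0,0,0,0]]' 0.42; python3 -m crank '[[0,10,0,0,0,0],[0,10,0,0,0,0],[0,20,0,0,0,0],[0,30,0,0,0,0],[0,37,0,0,0,0]]'; python3 tip.py 7
```

```text
t: 5.5
eef_pos: [658.9, 40.7, 55.8]
tcp_rot: [-1.566, 0.0, 1.673]
ft_force: [-0.1, 0.4, -0.1]
opening: 0.367
t: 6.0
eef_pos: [658.3, 40.7, 17.4]
tcp_rot: [-1.565, 0.0, 1.673]
ft_force: [-0.5, -0.5, 0.0]
opening: 0.418
[658.3  40.7  17.4] 39.70229319941538 lowest dark z [56. 56. 56. 58. 59. 59. 59. 60. 60. 62. 62. 63.] tcp px in crop 300 350
```

View pics/z7.png

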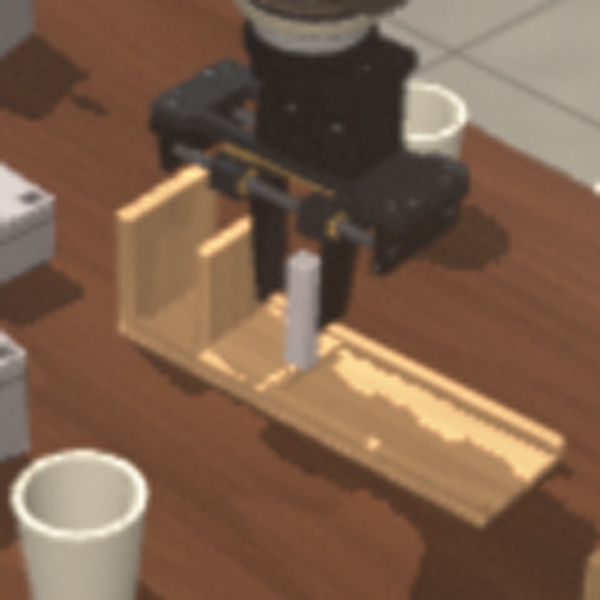

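```bash
python3 - <<'E'
from h import *
p,d=load('side','7'); W=cloud('side',d)
P=np.array([658.3,40.7,17.4]); u,v=proj('side',[P])[0].astype(int); 
def crop(X): return ((proj('side',X)-[u-60,v-70]+.5)*5).round(0)
for z in (53,56): print(z,crop([[648,61,z],[648,73,z],[648,20.7,z],[648,8.7,z],[668,61,z],[668,20,z]]))
print('post top',crop([[658.7,40.7,88],[658.7,40.7,54]]))
for cu,cv in((262,250),(262,280),(275,280),(325,300),(340,280),(330,310),(302,280),(302,300),(302,345)):
    uu=int(u-60+cu/5); vv=int(v-70+cv/5); print(cu,cv,W[vv,uu].round(0),p[vv,uu])
E
```

```text
53 [[270. 301.]
 [255. 292.]
 [318. 331.]
 [333. 340.]
 [294. 288.]
 [343. 318.]]
56 [[270. 297.]
 [256. 288.]
 [318. 327.]
 [333. 336.]
 [294. 284.]
 [343. 314.]]
post top [[308. 260.]
 [307. 307.]]
262 250 [645.  65.  87.] [36 41 51]
262 280 [644.  63.  67.] [34 40 51]
275 280 [655.  62.  63.] [40 46 56]
325 300 [654.  20.  71.] [32 40 51]
340 280 [657.  12.  88.] [33 38 51]
330 310 [655.  17.  65.] [32 40 52]
302 280 [650.  37.  78.] [154 159 172]
302 300 [652.  38.  62.] [151 155 169]
302 345 [650.  35.  32.] [149 153 166]
```

```bash
for i in 1 2; do python3 -m crank '[[0,0,0,0,0,0],[0,0,0,0,0,0],[0,0,0,0,0,0],[0,0,0,0,0,0]]' 0|tail -2;done; python3 g.py 658 40 18 96
```

```text
ft_force: [0.0, -0.5, 0.8]
opening: 0.168
ft_force: [1.3, -0.5, -0.4]
opening: 0.167
t=6.9 pos [658.2  40.5  17.6] rpy [-89.6   0.   95.9] F [ 1.3 -0.5 -0.4] op 15.8 j6 -1.71
ROW [-0.5, -0.4, 0.3, -0.36, -0.12, -0.01] n 0.0
```

```bash
python3 -m crank '[[-30,0,0,0,0,0],[-60,0,0,0,0,0],[-90,0,0,0,0,0],[-115,0,0,0,0,0],[-135,0,0,0,0,0]]' ; python3 -m crank '[[0,0,0,0,0,0]]'; python3 g.py 672.3 -93.8 18 96; python3 tip.py 8
```

```text
t: 7.4
eef_pos: [672.0, -94.9, 17.6]
tcp_rot: [-1.565, -0.0, 1.673]
ft_force: [2.2, 3.2, -2.0]
opening: 0.167
t: 7.5
eef_pos: [672.3, -97.1, 17.6]
tcp_rot: [-1.565, 0.001, 1.671]
ft_force: [1.7, -1.5, -1.8]
opening: 0.168
t=7.5 pos [672.3 -97.1  17.6] rpy [-89.7   0.   95.7] F [ 1.7 -1.5 -1.8] op 16.0 j6 -1.91
ROW [3.3, -0.4, -0.3, -0.33, -0.26, -0.03] n 0.1
[672.3 -97.1  17.6] 15.955254699029807 lowest dark z [57. 58. 62. 62. 63. 64. 67. 68. 68. 68. 68. 70.] tcp px in crop 300 350
```

View pics/z8.png

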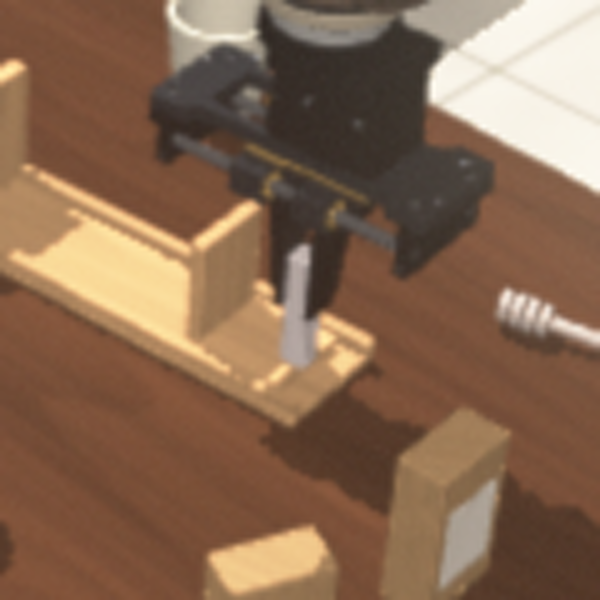

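```bash
python3 -m crank '[[0,0,0,0,0,0],[0,0,0,0,0,0],[0,0,0,0,0,0]]' 0.42; python3 -m crank '[[0,-30,0,0,0,0],[0,-80,0,0,0,0],[0,-130,0,0,0,0],[0,-130,0,0,0,0]]' ; python3 g.py 601.2 -256.7 110 4
python3 - <<'E'
from fit import *
for c in((455,-358),(540,-475)):
    for cam in (("side",),("top",)): x,f=fit('0',c,(56,30,96),[-.8,-.4,0,.4,.8],cam); print(x.round(1),f)
E
```

```text
t: 7.9
eef_pos: [672.1, -94.1, 17.7]
tcp_rot: [-1.565, 0.0, 1.673]
ft_force: [-0.8, 1.1, -0.3]
opening: 0.364
t: 8.3
eef_pos: [675.7, -94.0, 155.1]
tcp_rot: [-1.575, 0.004, 1.674]
ft_force: [0.6, -0.4, 0.1]
opening: 0.421
t=8.3 pos [675.7 -94.  155.1] rpy [-90.2   0.2  95.9] F [ 0.6 -0.4  0.1] op 40.0 j6 -1.91
ROW [-153.9, 45.3, 91.1, 0.36, 91.91, 0.03] n 10.7
[ 4.452e+02 -3.605e+02 -3.000e-01] 0.05402881536819637
[ 4.464e+02 -3.643e+02 -3.000e-01] 0.06872990353697749
[ 541.9 -481.2    0.9] 0.06230053191489362
[ 545.7 -484.9    1.1] 0.06769230769230769
```

```bash
python3 -m crank '[[-154,10,91,0,92,0],[-154,10,91,0,92,0],[-154,10,91,0,92,0],[-154,10,91,0,92,0],[-154,10,91,0,92,0]]' 0.85|tail -1; python3 g.py 601.2 -256.7 140 4
```

```text
opening: 0.784
t=8.8 pos [ 599.5 -259.6  144.9] rpy [-89.9   0.   52.4] F [-0.   0.7  1. ] op 74.5 j6 -1.42
ROW [3.4, 4.9, 0.5, -0.04, 48.35, -0.05] n 5.6
```

```bash
python3 -m crank '[[3.4,5,0.5,0,48.4,0],[3.4,5,0.5,0,48.4,0],[3.4,5,0.5,0,48.4,0],[3.4,5,0.5,0,48.4,0],[3.4,5,0.5,0,48.4,0]]' 0.85|tail -1; python3 g.py 601.2 -256.7 100 4
```

```text
opening: 0.851
t=9.3 pos [ 601.2 -256.1  139.5] rpy [-90.    0.1   9.6] F [-0.7  0.3  0.5] op 80.9 j6 -0.67
ROW [-0.1, 39.5, -0.6, -0.03, 5.6, -0.07] n 0.8
```

```bash
python3 -m crank '[[0,40,-0.6,0,5.6,0],[0,40,-0.6,0,5.6,0],[0,40,-0.6,0,5.6,0]]' 0.85|tail -1; python3 tip.py 9; python3 g.py 601.2 -256.7 18 4
python3 - <<'E'
from h import *
p,d=load('top','9');cv2.imwrite('pics/b.png',cv2.resize(p[150:270,320:440],None,fx=5,fy=5))
E
```

```text
opening: 0.85
[ 601.1 -256.2   99.4] 80.78568232336377 lowest dark z [135. 137. 137. 138. 138. 138. 138. 138. 140. 140. 140. 141.] tcp px in crop 300 350
t=9.7 pos [ 601.8 -256.8  100.8] rpy [-90.    0.    4.2] F [0.3 0.2 0.4] op 80.6 j6 -0.58
ROW [-0.6, 82.8, 0.1, 0.01, 0.16, -0.01] n 1.7
```

View pics/z9.png

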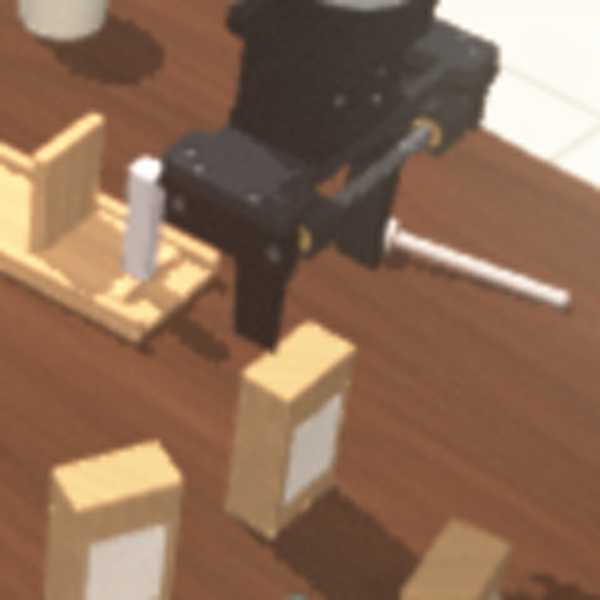

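View pics/b.png

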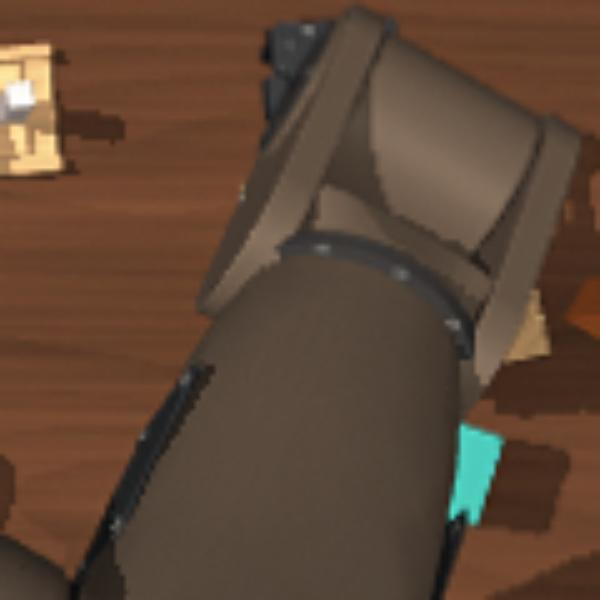

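```bash
python3 -m crank '[[0,40,0,0,0,0],[0,60,0,0,0,0],[0,82,0,0,0,0],[0,82,0,0,0,0]]' 0.85|tail -2; for i in 1 2; do python3 -m crank '[[0,0,0,0,0,0],[0,0,0,0,0,0],[0,0,0,0,0,0]]' 0|tail -2;done; python3 tip.py 10; python3 g.py 601 -256 18 4
```

```text
ft_force: [-0.0, -0.5, 0.9]
opening: 0.85
ft_force: [-0.4, -0.3, -0.0]
opening: 0.653
ft_force: [-0.6, 1.0, 3.6]
opening: 0.591
[ 601.9 -256.8   19.5] 56.131985719473214 lowest dark z [55. 55. 58. 58. 58. 59. 61. 62. 63. 63. 64. 66.] tcp px in crop 300 350
t=10.8 pos [ 601.9 -256.8   19.5] rpy [-90.    0.    4.3] F [-0.4  0.1  3.7] op 56.4 j6 -0.58
ROW [-0.9, 1.5, 0.9, 0.02, 0.26, -0.0] n 0.0
```

View pics/z10.png

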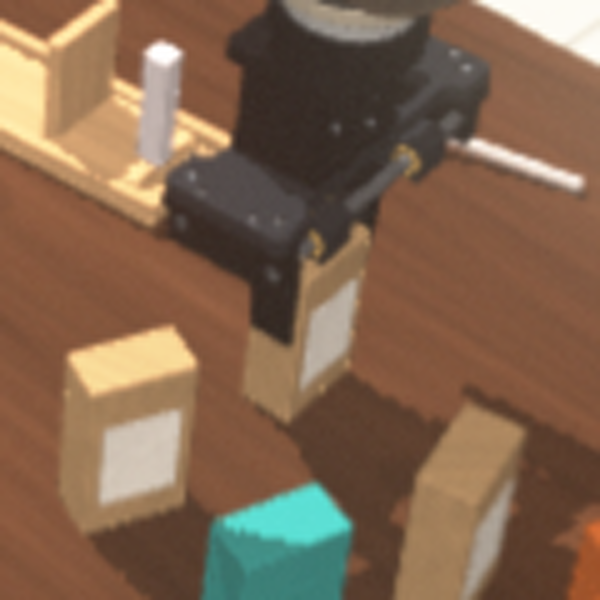

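```bash
python3 -m crank '[[0,-40,0,0,0,0],[0,-80,0,0,0,0],[0,-120,0,0,0,0],[0,-120,0,0,0,0]]' |tail -2;  python3 g.py 650.4 119.8 140 6
```

```text
ft_force: [0.4, 0.2, -1.3]
opening: 0.591
t=11.2 pos [ 603.9 -257.8  144.9] rpy [-90.3  -0.4   4.3] F [ 0.4  0.2 -1.3] op 56.1 j6 -0.58
ROW [74.4, 3.6, 373.1, 0.28, -1.73, 0.39] n 7.6
```

```bash
python3 -m crank '[[8,3,40,0,-1.7,0],[17,3,85,0,-1.7,0],[26,3,130,0,-1.7,0],[35,3,175,0,-1.7,0],[44,3,220,0,-1.7,0]]' |tail -2;  python3 -m crank '[[8,0,40,0,0,0],[17,0,80,0,0,0],[25,0,120,0,0,0],[30,0,150,0,0,0],[30,0,150,0,0,0]]' |tail -2;  python3 g.py 650.4 119.8 140 6
```

```text
ft_force: [-0.2, 0.4, -1.4]
opening: 0.591
ft_force: [0.1, -0.2, -1.9]
opening: 0.588
t=12.2 pos [644.7 122.6 138.4] rpy [-90.2  -0.2   6.2] F [ 0.1 -0.2 -1.9] op 55.9 j6 -0.02
ROW [5.3, -1.6, -3.4, 0.23, 0.17, 0.24] n 0.1
```

Lower to just above the rack (bottom ≈ 30) and look.

```bash
python3 -m crank '[[5.3,20,-3.4,0,0,0],[5.3,50,-3.4,0,0,0],[5.3,85,-3.4,0,0,0],[5.3,85,-3.4,0,0,0]]' |tail -2; python3 tip.py 11; python3 g.py 650.4 119.8 28 6
python3 - <<'E'
from h import *
p,d=load('top','11');cv2.imwrite('pics/b.png',cv2.resize(p[150:270,230:350],None,fx=5,fy=5))
E
```

```text
ft_force: [-0.2, -0.2, -2.1]
opening: 0.592
[647.9 118.5  48.5] 56.22417205389575 lowest dark z [87. 89. 89. 90. 91. 92. 92. 93. 95. 95. 96. 97.] tcp px in crop 300 350
t=12.7 pos [650.7 119.   53.3] rpy [-90.2  -0.2   6.1] F [ 0.3 -0.2 -0.9] op 56.1 j6 -0.02
ROW [-0.3, 25.3, 1.0, 0.23, 0.14, 0.17] n 0.5
```

View pics/z11.png

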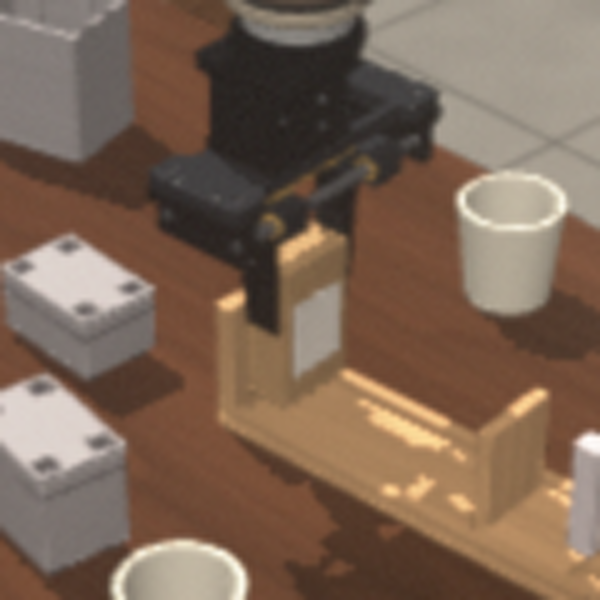

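```bash
python3 -m crank '[[0,10,0,0,0,0],[0,18,0,0,0,0],[0,22,0,0,0,0],[0,22,0,0,0,0]]' ; python3 -m crank '[[0,2,0,0,0,0],[0,2,0,0,0,0]]';python3 -m crank '[[0,2,0,0,0,0],[0,2,0,0,0,0]]'
```

```text
t: 13.1
eef_pos: [650.5, 118.8, 31.0]
tcp_rot: [-1.575, -0.002, 0.107]
ft_force: [-0.3, 0.1, -1.2]
opening: 0.586
t: 13.3
eef_pos: [650.5, 118.8, 29.0]
tcp_rot: [-1.575, -0.002, 0.107]
ft_force: [-0.1, 0.5, -1.9]
opening: 0.587
t: 13.5
eef_pos: [650.7, 118.8, 27.4]
tcp_rot: [-1.575, -0.003, 0.107]
ft_force: [-0.5, -0.9, 2.1]
opening: 0.592
```

```bash
python3 -m crank '[[0,0.3,0,0,0,0],[0,0.3,0,0,0,0],[0,0.3,0,0,0,0]]' 0.78; python3 -m crank '[[0,-40,0,0,0,0],[0,-80,0,0,0,0],[0,-115,0,0,0,0],[0,-115,0,0,0,0]]' 0.85|tail -2;  python3 g.py 474.9 -250 140 -22.8; python3 tip.py 12; python3 - <<'E'
from fit import *
for k in('c1','c2'):
    c,d=OB[k]
    for cams in (("side",),("top",)):
        x,f=fit('12',c,d,[-.4,0,.4],cams); print(k,cams,x[:2].round(1),np.degrees(x[2]).round(1),round(f,3))
E
```

```text
t: 13.8
eef_pos: [650.8, 118.9, 27.1]
tcp_rot: [-1.575, -0.003, 0.107]
ft_force: [-0.1, 0.8, 0.7]
opening: 0.762
ft_force: [-0.5, -0.3, 0.3]
opening: 0.853
t=14.2 pos [652.5 119.6 147.3] rpy [-90.2  -0.6   6.1] F [-0.5 -0.3  0.3] op 81.0 j6 -0.02
ROW [-216.2, 6.4, -348.4, 0.08, 28.95, 0.68] n 8.2
[652.5 119.6 147.3] 80.99125053217738 lowest dark z [182. 184. 185. 185. 185. 186. 186. 186. 186. 186. 186. 186.] tcp px in crop 300 350
c1 ('side',) [ 541.7 -390.7] 14.4 0.06
c1 ('top',) [ 544.6 -395.3] 11.5 0.064
c2 ('side',) [ 474.2 -247.5] -20.7 0.061
c2 ('top',) [ 475.3 -251.8] -22.8 0.07
```

View pics/side12.png

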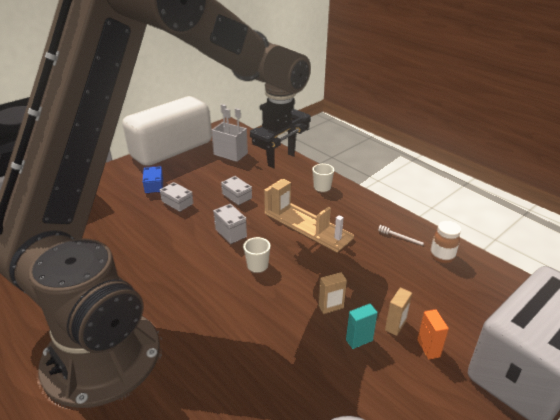

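```bash
python3 -m crank '[[-216,0,-348,0,29,0.7],[-216,0,-348,0,29,0.7],[-216,0,-348,0,29,0.7],[-216,0,-348,0,29,0.7],[-216,0,-348,0,29,0.7]]' |tail -1;  python3 g.py 474.9 -250 110 -22.2
```

```text
opening: 0.848
t=14.8 pos [ 540.3 -107.3  141.2] rpy [-90.3   0.5 -23. ] F [ 0.8 -1.3  0.2] op 80.6 j6 0.09
ROW [-4.3, 32.0, -156.7, 0.27, -0.76, -0.48] n 3.2
```

```bash
python3 -m crank '[[-4,32,-157,0.2,-0.8,-0.5],[-4,32,-157,0.2,-0.8,-0.5],[-4,32,-157,0.2,-0.8,-0.5],[-4,32,-157,0.2,-0.8,-0.5],[-4,32,-157,0.2,-0.8,-0.5]]' |tail -1;  python3 g.py 474.9 -250 19.5 -22.2; python3 tip.py 13
```

```text
opening: 0.849
t=15.3 pos [ 473.7 -251.4  108.5] rpy [-90.    0.1 -22.3] F [-0.   0.9  0.8] op 80.6 j6 -0.22
ROW [0.8, 89.0, 1.7, 0.03, -0.14, -0.14] n 1.8
[ 473.7 -251.4  108.5] 80.61096912512343 lowest dark z [143. 145. 145. 146. 146. 147. 147. 147. 148. 148. 148. 148.] tcp px in crop 300 350
```

View pics/z13.png

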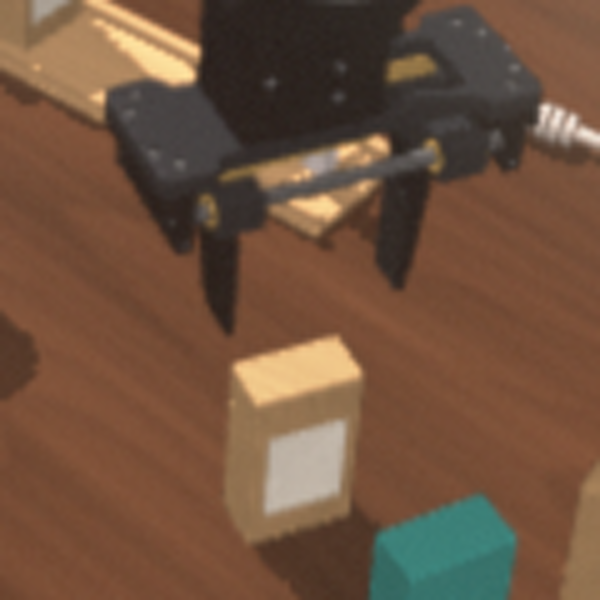

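```bash
python3 -m crank '[[0.8,40,1.7,0,0,0],[0.8,65,1.7,0,0,0],[0.8,89,1.7,0,0,0],[0.8,89,1.7,0,0,0]]' |tail -2; for i in 1 2; do python3 -m crank '[[0,0,0,0,0,0],[0,0,0,0,0,0],[0,0,0,0,0,0]]' 0|tail -2;done; python3 g.py 475 -250 18 -22; python3 -m crank '[[0,-40,0,0,0,0],[0,-80,0,0,0,0],[0,-120,0,0,0,0],[0,-120,0,0,0,0]]' |tail -2;  python3 g.py 653.7 88.2 140 6;python3 tip.py 14
```

```text
ft_force: [-0.3, 0.4, -0.1]
opening: 0.849
ft_force: [-0.0, -0.8, 0.1]
opening: 0.651
ft_force: [-1.2, 1.3, 6.3]
opening: 0.588
t=16.4 pos [ 476.8 -246.    19.9] rpy [-90.    0.2 -22. ] F [-1.2  1.3  6.3] op 55.9 j6 -0.21
ROW [-0.2, 1.9, -4.4, 0.01, -0.02, -0.16] n 0.1
ft_force: [0.4, -0.2, -1.6]
opening: 0.589
t=16.8 pos [ 478.9 -247.3  144.5] rpy [-90.1  -0.3 -22. ] F [ 0.4 -0.2 -1.6] op 55.9 j6 -0.21
ROW [36.2, 4.0, 376.5, 0.17, -28.02, 0.26] n 7.6
[ 478.9 -247.3  144.5] 55.94999390015002 lowest dark z [181. 182. 182. 183. 183. 184. 187. 187. 187. 188. 188. 188.] tcp px in crop 300 350
```

View pics/z14.png

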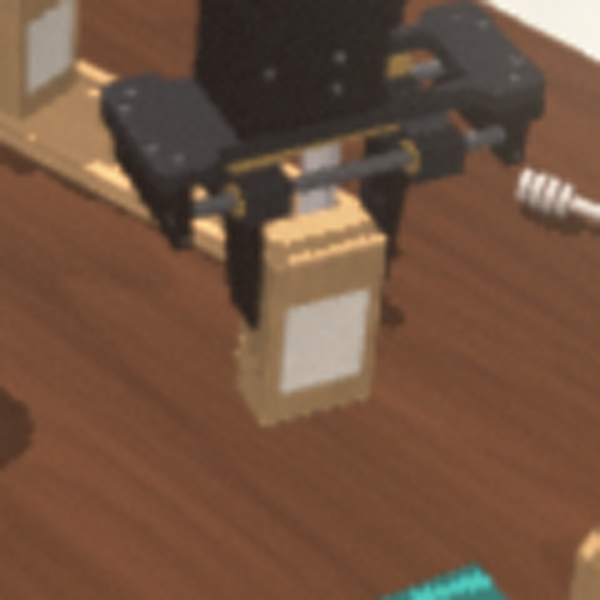

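```bash
python3 g.py 654.0 85 140 6; python3 -m crank '[[5,4,45,0,-7,0.2],[11,4,90,0,-14,0.2],[16,4,135,0,-21,0.2],[22,4,180,0,-28,0.2],[27,4,225,0,-28,0.2]]' |tail -2; python3 g.py 654 85 140 6
```

```text
t=16.9 pos [ 477.1 -246.1  140.2] rpy [-90.    0.1 -22. ] F [-0.3  0.1 -1.9] op 56.2 j6 -0.21
ROW [39.8, -0.1, 373.3, 0.0, -28.03, -0.09] n 7.5
ft_force: [0.8, -0.6, -1.3]
opening: 0.587
t=17.4 pos [586.3 -45.9 133.9] rpy [-89.9   0.5   6.2] F [ 0.8 -0.6 -1.3] op 55.8 j6 -0.3
ROW [81.4, -6.5, 122.8, -0.12, 0.2, -0.46] n 2.9
```

```bash
python3 -m crank '[[30,-6,45,0,0,-0.4],[60,-6,90,0,0,-0.4],[81,-6,123,0,0,-0.4],[81,-6,123,0,0,-0.4],[81,-6,123,0,0,-0.4]]' |tail -2; python3 g.py 654 85 50 6
```

```text
ft_force: [-0.6, -1.0, -1.1]
opening: 0.592
t=17.9 pos [652.8  86.1 137. ] rpy [-89.9   0.3   6.3] F [-0.6 -1.  -1.1] op 56.3 j6 -0.08
ROW [1.5, 87.0, -1.4, -0.12, 0.32, -0.27] n 1.7
```

```bash
python3 -m crank '[[1.5,30,-1.4,-0.1,0.3,-0.3],[1.5,60,-1.4,-0.1,0.3,-0.3],[1.5,84,-1.4,-0.1,0.3,-0.3],[1.5,84,-1.4,-0.1,0.3,-0.3],[1.5,84,-1.4,-0.1,0.3,-0.3]]' |tail -2; python3 g.py 654 85 30 6; python3 tip.py 15
```

```text
ft_force: [0.6, -0.3, -0.8]
opening: 0.588
t=18.4 pos [653.7  83.9  52.8] rpy [-90.    0.    5.9] F [ 0.6 -0.3 -0.8] op 55.8 j6 -0.08
ROW [0.4, 22.8, 1.0, -0.02, -0.06, -0.04] n 0.5
[653.7  83.9  52.8] 55.82619192164615 lowest dark z [88. 88. 91. 92. 93. 94. 94. 94. 94. 95. 96. 97.] tcp px in crop 300 350
```

View pics/z15.png

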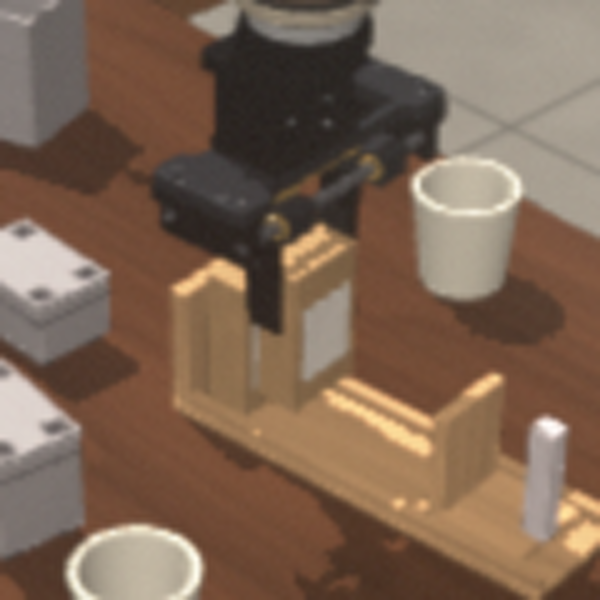

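Clear gap in front of the first carton; lower.

```bash
python3 -m crank '[[0.4,10,1,0,0,0],[0.4,18,1,0,0,0],[0.4,22,1,0,0,0],[0.4,22,1,0,0,0]]' ; python3 -m crank '[[0,2,0,0,0,0],[0,2,0,0,0,0]]';python3 -m crank '[[0,2,0,0,0,0],[0,2,0,0,0,0]]'
```

```text
t: 18.9
eef_pos: [654.5, 85.5, 31.4]
tcp_rot: [-1.57, -0.001, 0.104]
ft_force: [-0.0, 0.0, -1.1]
opening: 0.586
t: 19.1
eef_pos: [654.3, 85.5, 29.2]
tcp_rot: [-1.57, -0.0, 0.105]
ft_force: [0.1, 0.1, -1.5]
opening: 0.589
t: 19.3
eef_pos: [654.6, 85.6, 27.8]
tcp_rot: [-1.57, -0.001, 0.104]
ft_force: [-1.8, 0.0, 4.2]
opening: 0.586
```

```bash
python3 -m crank '[[0,0.2,0,0,0,0],[0,0.2,0,0,0,0],[0,0.2,0,0,0,0]]' 0.78; python3 -m crank '[[0,-40,0,0,0,0],[0,-80,0,0,0,0],[0,-115,0,0,0,0],[0,-115,0,0,0,0]]' 0.85|tail -2;  python3 g.py 543.1 -393 140 13
```

```text
t: 19.6
eef_pos: [654.6, 85.6, 27.5]
tcp_rot: [-1.57, -0.001, 0.104]
ft_force: [0.1, 0.3, -0.2]
opening: 0.76
ft_force: [-0.3, 0.2, -0.3]
opening: 0.847
t=20.0 pos [656.6  85.6 147.6] rpy [-90.   -0.5   6. ] F [-0.3  0.2 -0.3] op 80.5 j6 -0.08
ROW [-162.9, 6.2, -464.2, 0.04, -7.01, 0.52] n 9.8
```

```bash
python3 -m crank '[[-163,0,-464,0,-7,0.5],[-163,0,-464,0,-7,0.5],[-163,0,-464,0,-7,0.5],[-163,0,-464,0,-7,0.5],[-163,0,-464,0,-7,0.5]]' |tail -1;  python3 g.py 543.1 -393 140 13
```

```text
opening: 0.851
t=20.5 pos [ 596.7 -159.7  143.8] rpy [-90.   0.  13.] F [ 0.8 -0.3  0.1] op 80.9 j6 -0.59
ROW [-104.8, 3.9, -215.3, 0.03, 0.0, -0.01] n 4.8
```

```bash
python3 -m crank '[[-105,4,-215,0,0,0],[-105,4,-215,0,0,0],[-105,4,-215,0,0,0],[-105,4,-215,0,0,0],[-105,4,-215,0,0,0]]' |tail -1; python3 -m crank '[[0,0,0,0,0,0]]'|tail -1; python3 g.py 543.1 -393 100 13; python3 tip.py 16
```

```text
opening: 0.852
opening: 0.849
t=21.1 pos [ 539.7 -399.6  137.7] rpy [-90.    0.1  12.7] F [-0.1  1.   0.3] op 80.7 j6 -0.96
ROW [4.8, 37.7, 5.7, -0.0, -0.3, -0.08] n 0.8
[ 539.7 -399.6  137.7] 80.69344937068242 lowest dark z [174. 175. 176. 176. 176. 176. 177. 177. 177. 178. 178. 178.] tcp px in crop 300 350
```

View pics/z16.png

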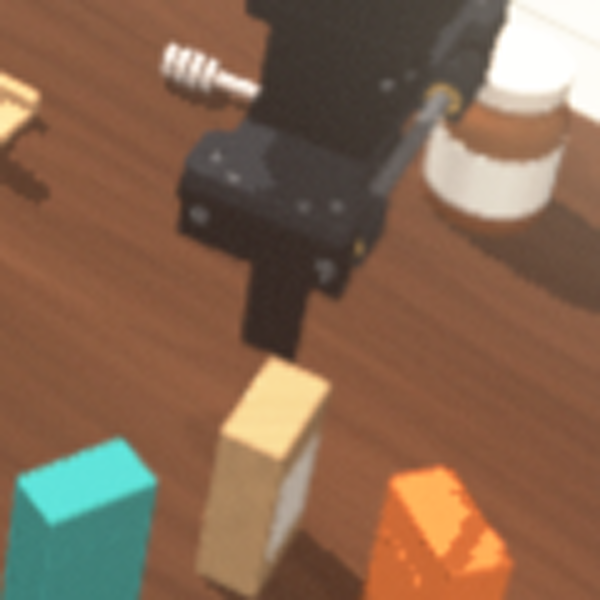

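```bash
python3 -m crank '[[4.8,37,5.7,0,-0.3,0],[4.8,37,5.7,0,-0.3,0],[4.8,37,5.7,0,-0.3,0]]' |tail -1; python3 g.py 543.1 -393 19 13
```

```text
opening: 0.849
t=21.5 pos [ 544.4 -387.8  100.8] rpy [-89.8   0.1  13.2] F [-0.7 -0.3 -0.5] op 80.7 j6 -0.95
ROW [-2.3, 81.8, -5.0, -0.16, 0.22, -0.14] n 1.6
```

```bash
python3 -m crank '[[0,0,0,0,0,0],[0,0,0,0,0,0]]' |tail -1; python3 g.py 543.1 -393 19 13
```

```text
opening: 0.853
t=21.7 pos [ 545.1 -387.7  102.2] rpy [-89.9   0.1  13.3] F [ 0.2  0.3 -0.3] op 81.0 j6 -0.95
ROW [-3.0, 83.2, -4.8, -0.07, 0.26, -0.08] n 1.7
```

```bash
python3 -m crank '[[-3,30,-4.8,0,0,0],[-3,55,-4.8,0,0,0],[-3,83,-4.8,0,0,0],[-3,83,-4.8,0,0,0],[-3,83,-4.8,0,0,0]]' |tail -1; python3 tip.py 17; python3 g.py 543.1 -393 19 13
```

```text
opening: 0.845
[ 543.5 -393.2   20.2] 80.26285602961966 lowest dark z [56. 58. 59. 59. 59. 60. 61. 62. 62. 64. 65. 66.] tcp px in crop 300 350
t=22.3 pos [ 543.9 -393.6   21.2] rpy [-90.   -0.   13.3] F [ 0.2 -0.2  0.5] op 80.8 j6 -0.96
ROW [-0.7, 2.2, 0.8, 0.04, 0.26, 0.01] n 0.0
```

View pics/z17.png

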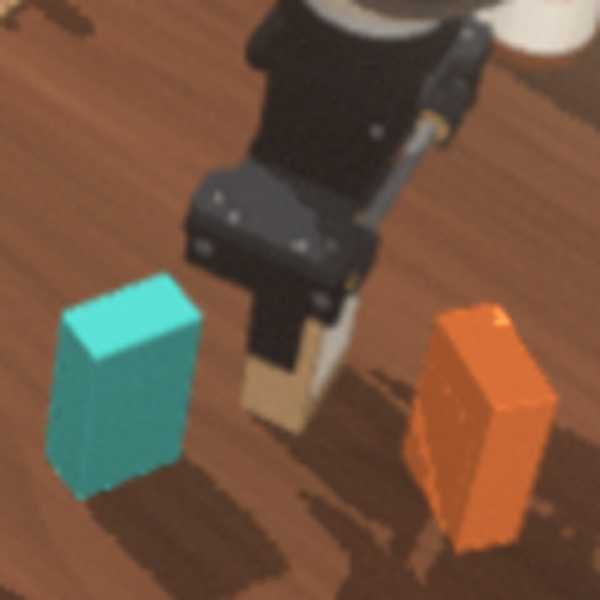

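```bash
for i in 1 2; do python3 -m crank '[[0,0,0,0,0,0],[0,0,0,0,0,0],[0,0,0,0,0,0]]' 0|tail -2;done; python3 -m crank '[[0,-40,0,0,0,0],[0,-80,0,0,0,0],[0,-120,0,0,0,0],[0,-120,0,0,0,0]]' |tail -2;  python3 g.py 658.5 42.2 142 6
```

```text
ft_force: [-0.1, 0.5, 0.8]
opening: 0.656
ft_force: [-0.5, 0.2, 1.7]
opening: 0.589
ft_force: [0.5, -1.1, -0.9]
opening: 0.589
t=23.3 pos [ 545.8 -395.1  147.7] rpy [-90.5  -0.3  13.3] F [ 0.5 -1.1 -0.9] op 56.0 j6 -0.96
ROW [210.0, 3.4, 399.8, 0.48, 7.27, 0.36] n 9.0
```

```bash
python3 -m crank '[[20,3,38,0.4,2,0.3],[41,3,78,0.4,4,0.3],[62,3,118,0.4,7.3,0.3],[83,3,158,0.4,7.3,0.3],[104,3,198,0.4,7.3,0.3]]' |tail -2;  python3 g.py 658.5 42.2 142 6
```

```text
ft_force: [0.4, -0.6, -2.1]
opening: 0.591
t=23.8 pos [ 601.5 -176.7  142.7] rpy [-90.   -0.    5.9] F [ 0.4 -0.6 -2.1] op 56.1 j6 -0.49
ROW [79.4, 0.5, 211.8, 0.04, -0.05, 0.01] n 4.5
```

```bash
python3 -m crank '[[16,0,42,0,0,0],[32,0,85,0,0,0],[48,0,128,0,0,0],[64,0,170,0,0,0],[79,0,212,0,0,0]]' |tail -2; python3 -m crank '[[0,0,0,0,0,0],[0,0,0,0,0,0]]'|tail -1; python3 g.py 658.5 42.2 53 6
```

```text
ft_force: [-0.2, 0.0, -1.4]
opening: 0.587
opening: 0.588
t=24.5 pos [657.5  45.4 140.4] rpy [-90.    0.2   6.1] F [-0.9 -0.3 -1.4] op 55.9 j6 -0.14
ROW [0.9, 87.4, -3.3, 0.02, 0.07, -0.16] n 1.7
```

```bash
python3 -m crank '[[0.9,30,-3.3,0,0,0],[0.9,60,-3.3,0,0,0],[0.9,87,-3.3,0,0,0],[0.9,87,-3.3,0,0,0],[0.9,87,-3.3,0,0,0]]' |tail -2; python3 g.py 658.5 42.2 30 6; python3 tip.py 18
```

```text
ft_force: [0.6, 0.9, -0.2]
opening: 0.583
t=25.0 pos [658.5  41.   53.6] rpy [-90.    0.2   6. ] F [ 0.6  0.9 -0.2] op 55.4 j6 -0.14
ROW [0.2, 23.6, 1.2, 0.02, 0.0, -0.19] n 0.5
[658.5  41.   53.6] 55.417141795056246 lowest dark z [90. 91. 92. 92. 92. 93. 94. 94. 96. 97. 98. 99.] tcp px in crop 300 350
```

View pics/z18.png

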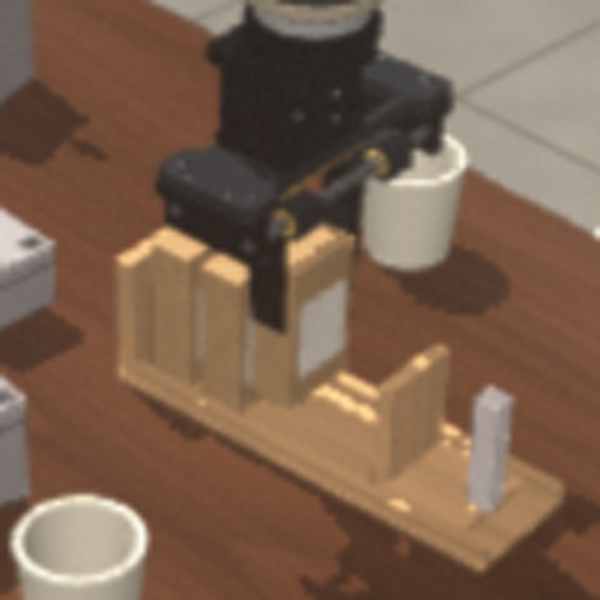

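```bash
python3 -m crank '[[0.2,10,1,0,0,0],[0.2,18,1,0,0,0],[0.2,23,1,0,0,0],[0.2,23,1,0,0,0]]' |tail -4; python3 -m crank '[[0,2,0,0,0,0],[0,2,0,0,0,0]]';python3 -m crank '[[0,2,0,0,0,0],[0,2,0,0,0,0]]'
```

```text
eef_pos: [658.9, 42.6, 31.0]
tcp_rot: [-1.571, 0.002, 0.105]
ft_force: [-0.2, -0.2, -0.4]
opening: 0.587
t: 25.7
eef_pos: [658.9, 42.5, 29.8]
tcp_rot: [-1.572, 0.002, 0.106]
ft_force: [-2.6, 0.4, 4.9]
opening: 0.584
t: 25.9
eef_pos: [659.0, 42.5, 29.8]
tcp_rot: [-1.572, 0.001, 0.106]
ft_force: [-7.8, -1.0, 15.6]
opening: 0.59
```

```bash
python3 -m crank '[[0,-1,0,0,0,0],[0,-1,0,0,0,0],[0,-1,0,0,0,0]]' 0.78; python3 -m crank '[[0,-40,0,0,0,0],[0,-80,0,0,0,0],[0,-115,0,0,0,0],[0,-115,0,0,0,0]]' 0.85|tail -2;  python3 g.py 672.3 -96 148 -84; python3 tip.py 19
```

```text
t: 26.2
eef_pos: [659.1, 42.6, 30.8]
tcp_rot: [-1.572, 0.001, 0.106]
ft_force: [-0.9, -0.1, -0.0]
opening: 0.758
ft_force: [0.6, -0.5, 0.1]
opening: 0.847
t=26.6 pos [661.3  42.7 150.6] rpy [-90.1  -0.4   6.1] F [ 0.6 -0.5  0.1] op 80.4 j6 -0.14
ROW [-3.7, 2.9, -139.1, -0.22, 90.07, 0.4] n 10.5
[661.3  42.7 150.6] 80.44401538372438 lowest dark z [186. 186. 187. 187. 188. 188. 189. 189. 189. 189. 189. 190.] tcp px in crop 300 350
```

View pics/z19.png

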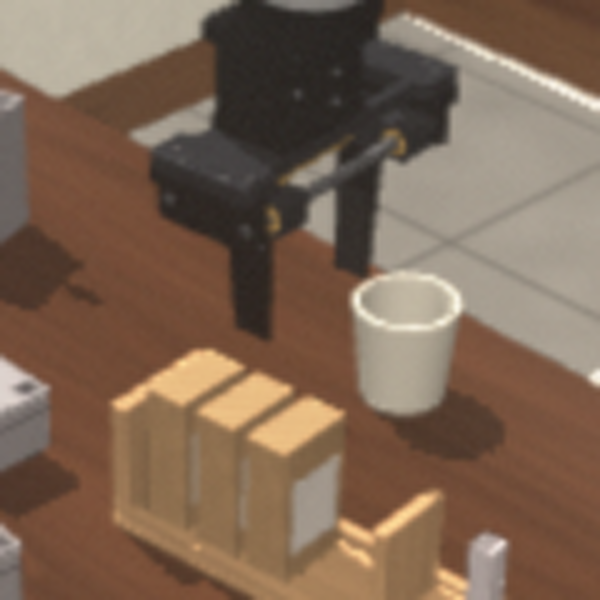

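```bash
python3 -m crank '[[-4,0,-139,0,90,0],[-4,0,-139,0,90,0],[-4,0,-139,0,90,0],[-4,0,-139,0,90,0],[-4,0,-139,0,90,0]]' 0.42 |tail -1; python3 g.py 672.1 -94.1 140 -84
```

```text
opening: 0.486
t=27.2 pos [669.1 -97.4 143.8] rpy [-90.1   0.1 -37.4] F [-0.4 -0.3 -0. ] op 46.2 j6 0.41
ROW [0.4, 3.8, 4.5, 0.17, 46.6, -0.09] n 5.4
```

```bash
python3 -m crank '[[0.4,4,4.5,0.2,46.6,0],[0.4,4,4.5,0.2,46.6,0],[0.4,4,4.5,0.2,46.6,0],[0.4,4,4.5,0.2,46.6,0],[0.4,4,4.5,0.2,46.6,0]]' 0.42 |tail -1;python3 -m crank '[[0,0,0,0,8,0],[0,0,0,0,3.5,0]]' |tail -1; python3 g.py 672.1 -94.1 70 -84
```

```text
opening: 0.42
opening: 0.415
t=27.9 pos [670.6 -93.8 135.2] rpy [-90.4   0.2 -84.2] F [ 0.2 -0.8 -0.3] op 39.4 j6 1.23
ROW [0.7, 65.2, 1.9, 0.38, -0.16, -0.2] n 1.3
```

```bash
python3 -m crank '[[0.7,30,1.9,0.3,0,0],[0.7,65,1.9,0.3,0,0],[0.7,65,1.9,0.3,0,0],[0.7,65,1.9,0.3,0,0]]' 0.42 |tail -1;python3 g.py 672.1 -94.1 18 -84; python3 tip.py 20
```

```text
opening: 0.418
t=28.3 pos [671.7 -94.   69.3] rpy [-90.2   0.3 -84.2] F [0.  0.  0.6] op 39.7 j6 1.23
ROW [0.4, 51.3, 0.6, 0.21, -0.17, -0.25] n 1.0
[671.7 -94.   69.3] 39.73632283144492 lowest dark z [106. 107. 108. 108. 110. 110. 110. 110. 111. 111. 111. 112.] tcp px in crop 300 350
```

View pics/z20.png

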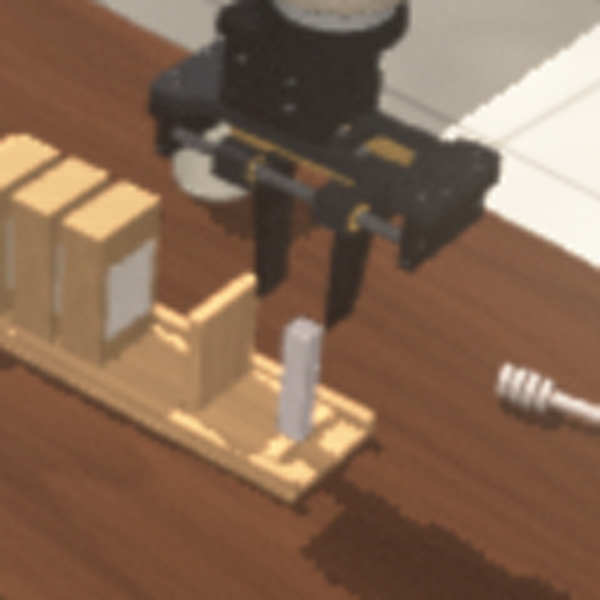

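```bash
python3 -m crank '[[0.4,20,0.6,0,0,0],[0.4,40,0.6,0,0,0],[0.4,51,0.6,0,0,0],[0.4,51,0.6,0,0,0]]' |tail -2; for i in 1 2; do python3 -m crank '[[0,0,0,0,0,0],[0,0,0,0,0,0],[0,0,0,0,0,0]]' 0|tail -3;done; python3 g.py 672.1 -94.1 18 -84
```

```text
ft_force: [-0.2, -0.8, -0.5]
opening: 0.416
tcp_rot: [-1.57, 0.003, -1.469]
ft_force: [-0.3, 0.0, 0.2]
opening: 0.224
tcp_rot: [-1.57, 0.003, -1.469]
ft_force: [-0.5, -0.9, 0.3]
opening: 0.168
t=29.4 pos [673.7 -94.5  21.2] rpy [-90.    0.2 -84.2] F [-0.5 -0.9  0.3] op 15.9 j6 1.23
ROW [-0.6, 3.2, -1.5, -0.03, -0.16, -0.16] n 0.1
```

```bash
python3 -m crank '[[-15,0,0,0,0,0],[-30,0,0,0,0,0],[-45,0,0,0,0,0],[-54,0,0,0,0,0],[-54,0,0,0,0,0]]'; python3 -m crank '[[-4,0,0,0,0,0],[-8,0,0,0,0,0],[-12,0,0,0,0,0],[-14,0,0,0,0,0],[-14,0,0,0,0,0]]'; python3 g.py 673 -14 21 -84
```

```text
t: 29.9
eef_pos: [667.9, -38.6, 21.2]
tcp_rot: [-1.571, 0.003, -1.467]
ft_force: [0.5, 1.8, -3.8]
opening: 0.169
t: 30.4
eef_pos: [666.4, -24.4, 21.2]
tcp_rot: [-1.571, 0.004, -1.467]
ft_force: [1.3, 0.8, -3.7]
opening: 0.17
t=30.4 pos [666.4 -24.4  21.2] rpy [-90.    0.2 -84.1] F [ 1.3  0.8 -3.7] op 16.2 j6 1.33
ROW [-9.7, 0.2, 7.6, -0.01, -0.06, -0.21] n 0.2
```

```bash
python3 -m crank '[[-2,0,0,0,0,0],[-4,0,0,0,0,0],[-6,0,0,0,0,0],[-8,0,0,0,0,0],[-8,0,0,0,0,0]]'|sed -n '2p;4p';python3 -m crank '[[-1,0,0,0,0,0],[-2,0,0,0,0,0],[-3,0,0,0,0,0],[-3,0,0,0,0,0]]'|sed -n '2p;4p'; python3 tip.py 21
```

```text
eef_pos: [665.6, -16.1, 21.2]
ft_force: [1.7, -0.3, -3.4]
eef_pos: [665.3, -13.1, 21.2]
ft_force: [1.1, -3.8, -4.6]
[665.3 -13.1  21.2] 15.772322819912187 lowest dark z [59. 62. 62. 63. 63. 66. 67. 68. 71. 71. 71. 72.] tcp px in crop 300 350
```

View pics/z21.png

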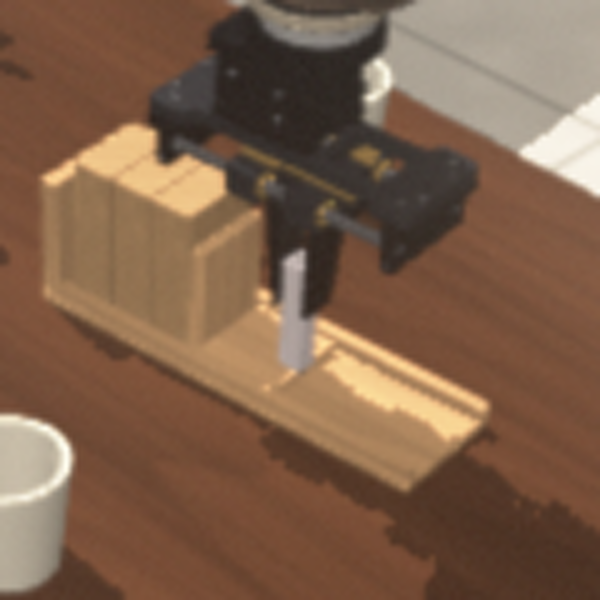

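```bash
for i in 1; do python3 -m crank '[[-1,0,0,0,0,0],[-2,0,0,0,0,0],[-2,0,0,0,0,0]]'|sed -n '2p;4p';python3 -m crank '[[-1,0,0,0,0,0],[-2,0,0,0,0,0],[-2,0,0,0,0,0]]'|sed -n '2p;4p';done
```

```text
eef_pos: [665.0, -11.0, 21.2]
ft_force: [1.3, -3.5, -4.5]
eef_pos: [664.9, -9.8, 21.2]
ft_force: [1.0, -9.7, -4.4]
```

```bash
python3 -m crank '[[-1,0,0,0,0,0],[-1,0,0,0,0,0]]'|sed -n '2p;4p';python3 -m crank '[[-1,0,0,0,0,0],[-1,0,0,0,0,0]]'|sed -n '2p;4p'
```

```text
eef_pos: [665.0, -9.9, 21.2]
ft_force: [1.3, -11.0, -4.5]
eef_pos: [665.0, -9.9, 21.2]
ft_force: [1.5, -11.8, -5.2]
```

```bash
python3 -m crank '[[-2.5,0,0,0,0,0],[-2.5,0,0,0,0,0]]'|sed -n '2p;4p';python3 -m crank '[[0,0,0,0,0,0],[0,0,0,0,0,0]]'|sed -n '2p;4p'; python3 -m crank '[[0,0,0,0,0,0],[0,0,0,0,0,0],[0,0,0,0,0,0],[0,0,0,0,0,0]]' 0.42 |tail -2; python3 -m crank '[[0,-30,0,0,0,0],[0,-80,0,0,0,0],[0,-120,0,0,0,0],[0,-120,0,0,0,0]]'|tail -2; python3 - <<'E'
from fit import *
shoot('22')
for n in('top','side'):
    p,_=load(n,'22')
    for k in('tA','tB','tin'):
        c,d=OB[k]; x,f=fit('22',c,d,[-.4,0,.4],(n,)); print(k,n,x[:2].round(1),np.degrees(x[2]).round(1),round(f,3))
p,_=load('side','22'); cv2.imwrite('pics/z22.png',cv2.resize(p[165:255,258:358],None,fx=6,fy=6,interpolation=cv2.INTER_CUBIC))
E
```

```text
eef_pos: [665.0, -10.0, 21.3]
ft_force: [1.6, -20.5, -5.4]
eef_pos: [665.0, -10.0, 21.2]
ft_force: [1.4, -6.1, -3.3]
ft_force: [-0.5, -0.6, 0.3]
opening: 0.405
ft_force: [0.8, -0.4, -0.2]
opening: 0.421
tA top [601.8 269.6] -2.2 0.058
tB top [442.9 368.2] 7.5 0.05
tin top [471.8 140.3] -6.9 0.183
tA side [600.4 274.6] -1.9 0.048
tB side [440.8 372.7] 8.2 0.052
tin side [469.7 140.9] -7.7 0.046
```

View pics/z22.png

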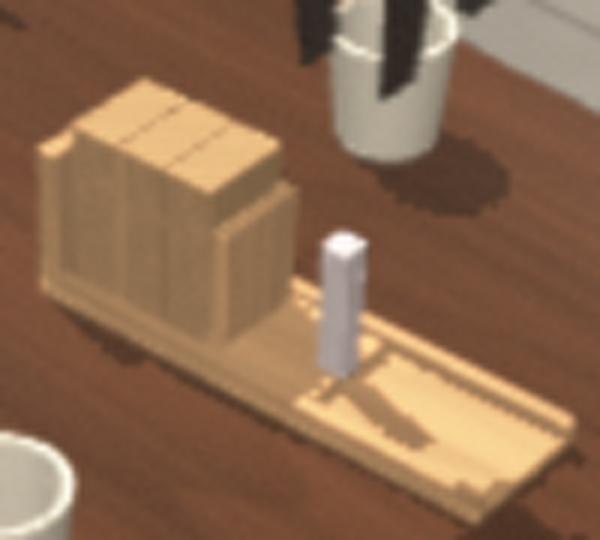

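View pics/side22.png

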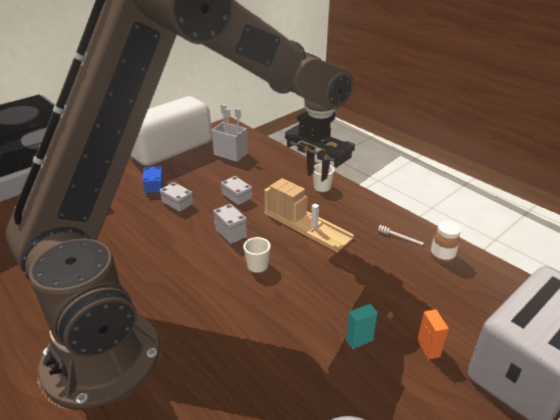

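```bash
python3 g.py 470.3 139.2 140 -7.2
```

```text
t=33.7 pos [665.   -9.4 142.3] rpy [-89.9  -0.1 -84.1] F [-0.4 -0.4  0.1] op 40.0 j6 1.36
ROW [-167.8, 1.5, -178.3, -0.05, -76.9, 0.18] n 9.0
```

```bash
python3 -m crank '[[-168,1.5,-178,0,-77,0],[-168,1.5,-178,0,-77,0],[-168,1.5,-178,0,-77,0],[-168,1.5,-178,0,-77,0],[-168,1.5,-178,0,-77,0]]' 0.8|tail -1; python3 g.py 470.3 139.2 140 -7.2
```

```text
opening: 0.771
t=34.2 pos [467.8 140.3 138.7] rpy [-90.1  -0.  -40.8] F [ 1.5  0.9 -0. ] op 73.2 j6 0.87
ROW [2.6, -1.3, 0.8, 0.13, -33.58, 0.0] n 3.9
```

```bash
python3 -m crank '[[2.6,0,0.8,0,-33.6,0],[2.6,0,0.8,0,-33.6,0],[2.6,0,0.8,0,-33.6,0],[2.6,0,0.8,0,-33.6,0],[2.6,0,0.8,0,-33.6,0]]' |tail -1; python3 -m crank '[[0,0,0,0,0,0]]'|tail -1; python3 g.py 470.3 139.2 55 -7.2; python3 tip.py 23
```

```text
opening: 0.796
opening: 0.8
t=34.8 pos [469.1 139.1 136.7] rpy [-90.2   0.3  -7.3] F [-0.5  0.  -0.4] op 76.0 j6 0.28
ROW [1.6, 81.7, 0.5, 0.19, -0.09, -0.26] n 1.6
[469.1 139.1 136.7] 76.01462359157699 lowest dark z [172. 172. 174. 174. 175. 176. 176. 178. 178. 178. 179. 179.] tcp px in crop 300 350
```

View pics/z23.png

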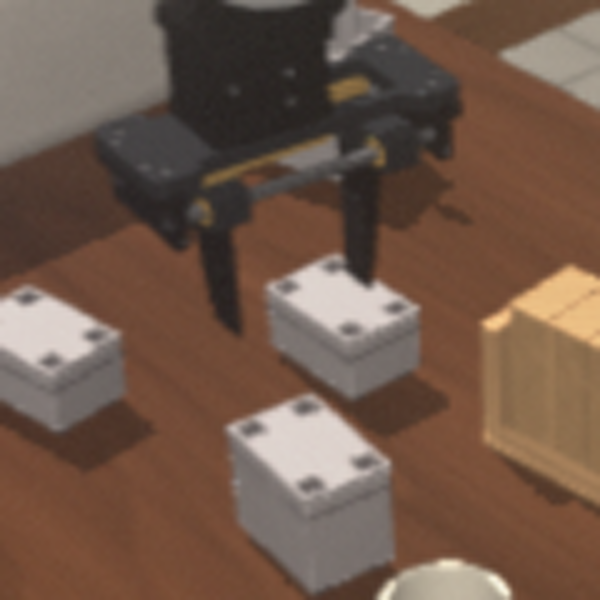

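```bash
python3 -m crank '[[1.6,40,0.5,0.2,0,-0.2],[1.6,80,0.5,0.2,0,-0.2],[1.6,95,0.5,0.2,0,-0.2],[1.6,115,0.5,0.2,0,-0.2],[1.6,138,0.5,0.2,0,-0.2]]' |tail -4; for i in 1 2; do python3 -m crank '[[0,0,0,0,0,0],[0,0,0,0,0,0],[0,0,0,0,0,0]]' 0|tail -3;done; python3 g.py 470.3 139.2 0 -7.2
```

```text
eef_pos: [470.2, 139.1, -2.0]
tcp_rot: [-1.57, 0.001, -0.129]
ft_force: [0.6, 0.7, 0.3]
opening: 0.8
tcp_rot: [-1.57, -0.001, -0.13]
ft_force: [-0.2, 0.5, 0.6]
opening: 0.604
tcp_rot: [-1.57, -0.001, -0.13]
ft_force: [0.7, -0.3, -4.4]
opening: 0.589
t=36.0 pos [470.7 139.1  -0.8] rpy [-90.   -0.1  -7.4] F [ 0.7 -0.3 -4.4] op 55.9 j6 0.28
ROW [-0.4, -0.8, 0.0, -0.05, -0.23, 0.06] n 0.0
```

```bash
python3 -m crank '[[0,0,0,0,0,0],[0,0,0,0,0,0],[0,0,0,0,0,0]]' 0.8|tail -1; python3 -m crank '[[0,-40,0,0,0,0],[0,-85,0,0,0,0],[0,-130,0,0,0,0],[0,-160,0,0,0,0]]'|tail -1; python3 - <<'E'
from fit import *
shoot('24')
for n in('top','side'):
    for k in('tA','tB','tin'):
        c,d=OB[k]; x,f=fit('24',c,d,[-.4,0,.4],(n,)); print(k,n,x[:2].round(1),np.degrees(x[2]).round(1),round(f,3))
E
python3 g.py 601 272 150 -2
```

```text
opening: 0.772
opening: 0.803
tA top [601.8 269.4] -2.5 0.067
tB top [442.7 368.6] 6.8 0.051
tin top [436.4 185.5] -40.8 0.79
tA side [599.8 274.1] -3.0 0.057
tB side [440.8 372.8] 7.4 0.058
tin side [470. 133.] -22.9 1.0
t=36.8 pos [472.3 139.4 163.3] rpy [-89.8  -0.5  -7.4] F [ 1.4  0.8 -0.3] op 76.1 j6 0.28
ROW [110.3, 14.6, 148.1, -0.15, -5.43, 0.49] n 3.7
```

```bash
python3 -m crank '[[110,14,148,0,-5,0.5],[110,14,148,0,-5,0.5],[110,14,148,0,-5,0.5],[110,14,148,0,-5,0.5],[110,14,148,0,-5,0.5]]' |tail -1; python3 -m crank '[[0,0,0,0,0,0]]'|tail -1; python3 g.py 601 271.8 70 -2.4
```

```text
opening: 0.8
opening: 0.804
t=37.4 pos [601.7 274.5 146.8] rpy [-89.9   0.2  -2.3] F [-0.3 -0.2 -0.6] op 76.4 j6 0.37
ROW [-0.4, 76.8, -2.9, -0.1, 0.11, -0.17] n 1.5
```

```bash
python3 -m crank '[[-0.4,40,-2.9,0,0,0],[-0.4,77,-2.9,0,0,0],[-0.4,77,-2.9,0,0,0],[-0.4,77,-2.9,0,0,0]]' |tail -1; python3 -m crank '[[0,0,0,0,0,0]]'|tail -1; python3 g.py 601 271.8 -24 -2.4; python3 tip.py 25
```

```text
opening: 0.802
opening: 0.798
t=37.9 pos [601.6 271.3  72.4] rpy [-89.9   0.1  -2.3] F [0.  0.1 0.2] op 75.8 j6 0.36
ROW [-0.5, 96.4, 0.3, -0.13, 0.07, -0.08] n 1.9
[601.6 271.3  72.4] 75.82800116015574 lowest dark z [108. 109. 109. 109. 109. 110. 111. 111. 111. 111. 111. 112.] tcp px in crop 300 350
```

View pics/z25.png

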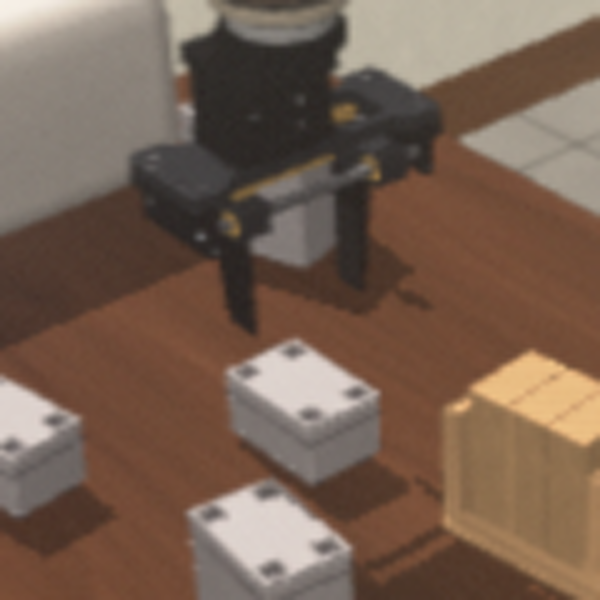

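```bash
python3 -m crank '[[-0.5,40,0.3,0,0,0],[-0.5,65,0.3,0,0,0],[-0.5,85,0.3,0,0,0],[-0.5,95,0.3,0,0,0],[-0.5,95,0.3,0,0,0]]' |tail -4; for i in 1 2; do python3 -m crank '[[0,0,0,0,0,0],[0,0,0,0,0,0],[0,0,0,0,0,0]]' 0|tail -3;done; python3 g.py 601 271.8 -24 -2.4;python3 -m crank '[[0,-40,0,0,0,0],[0,-85,0,0,0,0],[0,-130,0,0,0,0],[0,-160,0,0,0,0]]'|tail -2;python3 g.py 470.7 139.2 136 -7.4
```

```text
eef_pos: [600.9, 271.9, -22.8]
tcp_rot: [-1.569, 0.002, -0.041]
ft_force: [-0.2, -0.5, 0.4]
opening: 0.797
tcp_rot: [-1.568, 0.0, -0.041]
ft_force: [-3.5, -0.1, 2.8]
opening: 0.604
tcp_rot: [-1.568, 0.0, -0.041]
ft_force: [-0.3, -0.8, -2.1]
opening: 0.589
t=39.1 pos [601.3 272.  -21.7] rpy [-89.8   0.   -2.3] F [-0.3 -0.8 -2.1] op 56.0 j6 0.36
ROW [-0.3, 2.3, -0.3, -0.16, 0.08, -0.01] n 0.0
ft_force: [-0.3, 0.3, -2.2]
opening: 0.593
t=39.5 pos [601.9 271.8 141.6] rpy [-89.8  -0.1  -2.3] F [-0.3  0.3 -2.2] op 56.4 j6 0.36
ROW [-125.7, 4.7, -137.8, -0.22, 5.07, 0.13] n 3.7
```

```bash
python3 -m crank '[[-30,4,-33,0,1.5,0],[-62,4,-68,0,3,0],[-94,4,-103,0,5,0],[-126,4,-138,0,5,0],[-126,4,-138,0,5,0]]' |tail -1; python3 -m crank '[[0,0,0,0,0,0],[0,0,0,0,0,0]]'|tail -1; python3 g.py 470.7 139.4 70 -7.4
```

```text
opening: 0.585
opening: 0.59
t=40.2 pos [466.6 136.6 136.9] rpy [-89.8   0.   -7.4] F [ 0.4  0.3 -1.7] op 56.0 j6 0.27
ROW [3.8, 66.9, 3.1, -0.16, -0.02, -0.03] n 1.3
```

```bash
python3 -m crank '[[3.8,30,3.1,0,0,0],[3.8,67,3.1,0,0,0],[3.8,67,3.1,0,0,0],[3.8,67,3.1,0,0,0]]' |tail -1; python3 -m crank '[[0,0,0,0,0,0],[0,0,0,0,0,0]]'|tail -1; python3 g.py 470.7 139.4 55 -7.4; python3 tip.py 26
python3 - <<'E'
from h import *
p,d=load('side','26');cv2.imwrite('pics/b.png',cv2.resize(p[165:255,190:280],None,fx=7,fy=7,interpolation=cv2.INTER_CUBIC))
E
```

```text
opening: 0.59
opening: 0.588
t=40.8 pos [471.9 140.1  71.4] rpy [-89.8  -0.   -7.4] F [ 1.4 -0.3 -2.1] op 55.9 j6 0.28
ROW [-1.1, 16.4, -0.9, -0.18, 0.03, 0.03] n 0.3
[471.9 140.1  71.4] 55.86822969007078 lowest dark z [107. 111. 111. 113. 114. 114. 114. 117. 118. 118. 118. 119.] tcp px in crop 300 350
```

View pics/b.png

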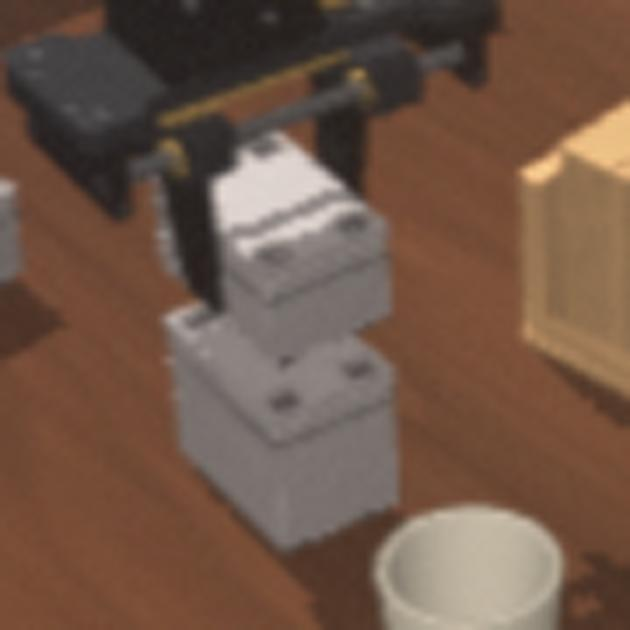

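```bash
python3 - <<'E'
from h import *
def c(x,y,yaw,z):
    a=np.radians(yaw);C,S=np.cos(a),np.sin(a)
    P=[(x+C*i-S*j,y+S*i+C*j,z) for i,j in((-28,-42),(28,-42),(-28,42))]
    return ((proj('side',P)-[190,165]+.5)*7).round(0)
print(c(471.9,140.1,-7.4,144.1)); print(c(470.7,139.2,-7.4,75))
E
```

```text
[[268. 276.]
 [393. 227.]
 [159. 174.]]
[[278. 421.]
 [400. 371.]
 [171. 317.]]
```

```bash
python3 -m crank '[[-1.1,8,-0.9,0,0,0],[-1.1,14,-0.9,0,0,0],[-1.1,14,-0.9,0,0,0]]' |tail -4; python3 -m crank '[[0,2,0,0,0,0],[0,4,0,0,0,0],[0,4,0,0,0,0]]'|tail -4;  python3 g.py 470.7 139.4 48.3 -7.4
```

```text
eef_pos: [469.8, 139.1, 56.2]
tcp_rot: [-1.568, 0.001, -0.129]
ft_force: [0.5, -0.6, -1.3]
opening: 0.589
eef_pos: [469.7, 139.1, 52.0]
tcp_rot: [-1.568, 0.002, -0.129]
ft_force: [-0.4, 0.2, -1.8]
opening: 0.59
t=41.5 pos [469.7 139.1  52. ] rpy [-89.9   0.1  -7.4] F [-0.4  0.2 -1.8] op 56.1 j6 0.28
ROW [0.9, 3.6, 0.4, -0.14, 0.01, -0.11] n 0.1
```

```bash
python3 -m crank '[[0.8,1.5,0.4,0,0,0],[0.8,2.5,0.4,0,0,0],[0.8,2.5,0.4,0,0,0]]' |tail -4; python3 -m crank '[[0,1,0,0,0,0],[0,1,0,0,0,0]]'|tail -4; python3 -m crank '[[0,1,0,0,0,0],[0,1,0,0,0,0]]'|tail -4
```

```text
eef_pos: [470.5, 139.3, 49.3]
tcp_rot: [-1.568, 0.002, -0.129]
ft_force: [-0.1, -0.1, -2.3]
opening: 0.586
eef_pos: [470.5, 139.4, 48.3]
tcp_rot: [-1.568, 0.002, -0.129]
ft_force: [-0.2, 0.0, -1.5]
opening: 0.59
eef_pos: [470.7, 139.4, 48.1]
tcp_rot: [-1.568, 0.001, -0.129]
ft_force: [-2.0, -0.8, 11.2]
opening: 0.591
```

```bash
python3 -m crank '[[0,-0.5,0,0,0,0],[0,-0.5,0,0,0,0],[0,-0.5,0,0,0,0]]' 0.78|tail -2; python3 -m crank '[[0,-20,0,0,0,0],[0,-60,0,0,0,0],[0,-100,0,0,0,0],[0,-120,0,0,0,0]]'|tail -1; python3 - <<'E'
from fit import *
shoot('27')
for n in('top','side'):
    for k in('tB',):
        c,d=OB[k]; x,f=fit('27',c,d,[-.4,0,.4],(n,)); print(k,n,x[:2].round(1),np.degrees(x[2]).round(1),round(f,3))
p,d=load('side','27');cv2.imwrite('pics/b.png',cv2.resize(p[165:265,140:280],None,fx=5.5,fy=5.5,interpolation=cv2.INTER_CUBIC))
E
python3 g.py 441.8 370.6 150 7.3
```

```text
ft_force: [0.5, 0.1, -0.6]
opening: 0.76
opening: 0.78
tB top [442.8 368.3] 7.5 0.047
tB side [440.8 372.7] 7.9 0.056
t=43.0 pos [472.1 139.3 171.2] rpy [-89.8  -0.2  -7.4] F [0.3 0.6 0. ] op 74.1 j6 0.28
ROW [-59.8, 21.9, 225.4, -0.21, -14.68, 0.25] n 4.7
```

View pics/b.png

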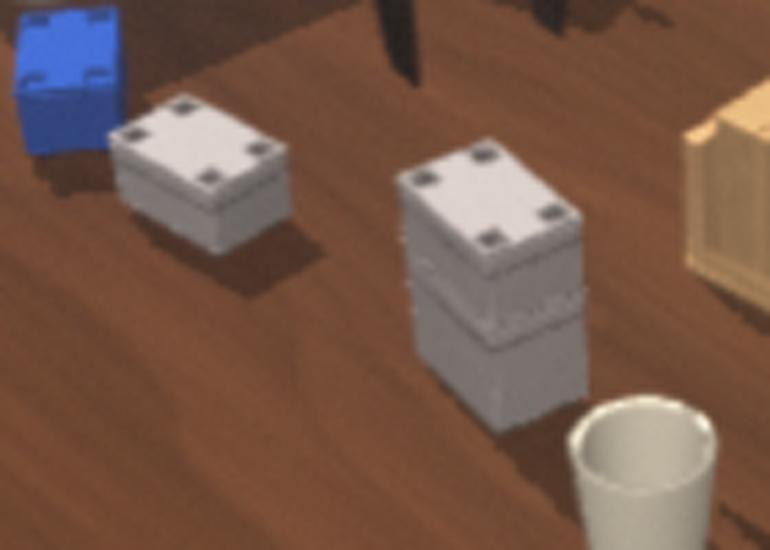

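```bash
python3 -m crank '[[-60,20,225,0,-15,0.2],[-60,20,225,0,-15,0.2],[-60,20,225,0,-15,0.2],[-60,20,225,0,-15,0.2],[-60,20,225,0,-15,0.2]]' 0.8|tail -1; python3 -m crank '[[0,0,0,0,0,0],[0,0,0,0,0,0]]'|tail -1; python3 g.py 441.8 370.5 70 7.5
```

```text
opening: 0.8
opening: 0.798
t=43.7 pos [439.3 372.9 148.4] rpy [-89.9   0.2   7.8] F [ 1.3  0.4 -0.1] op 75.8 j6 0.45
ROW [2.3, 78.4, -2.8, -0.09, 0.3, -0.16] n 1.6
```

```bash
python3 -m crank '[[2.3,40,-2.8,0,0.3,0],[2.3,78,-2.8,0,0.3,0],[2.3,78,-2.8,0,0.3,0],[2.3,78,-2.8,0,0.3,0]]' |tail -1; python3 -m crank '[[0,0,0,0,0,0]]'|tail -1; python3 g.py 441.8 370.5 -22 7.5; python3 tip.py 28
python3 - <<'E'
from fit import *
for n in('top','side'):
        c,d=OB['tB']; x,f=fit('28',c,d,[-.4,0,.4],(n,)); print(n,x[:2].round(1),np.degrees(x[2]).round(1),round(f,3))
E
```

```text
opening: 0.802
opening: 0.8
t=44.2 pos [443.1 369.5  72.5] rpy [-89.9   0.1   7.4] F [-0.6 -0.4 -0.4] op 76.0 j6 0.45
ROW [-1.0, 94.5, 0.9, -0.11, -0.11, -0.1] n 1.9
[443.1 369.5  72.5] 75.96464727888323 lowest dark z [108. 109. 109. 109. 110. 110. 110. 110. 111. 111. 111. 112.] tcp px in crop 300 350
top [469. 329.] -2.9 1.0
side [445. 369.] -22.9 1.0
```

View pics/z28.png

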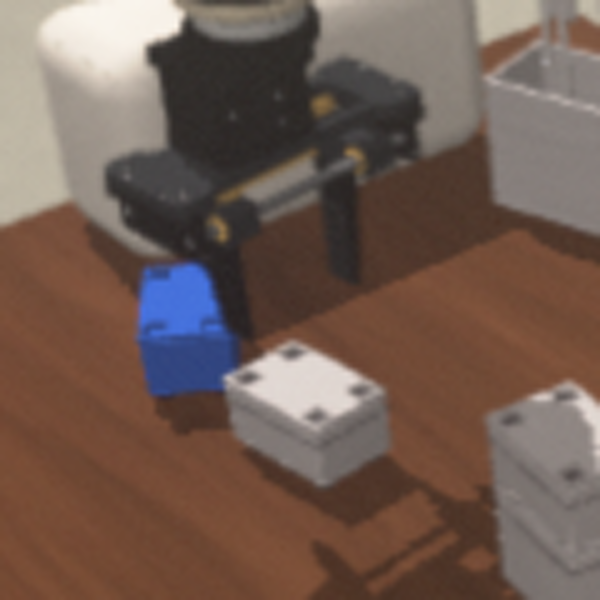

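```bash
python3 -m crank '[[-1,40,0.9,0,0,0],[-1,65,0.9,0,0,0],[-1,85,0.9,0,0,0],[-1,94,0.9,0,0,0],[-1,94,0.9,0,0,0]]' |tail -4; for i in 1 2; do python3 -m crank '[[0,0,0,0,0,0],[0,0,0,0,0,0],[0,0,0,0,0,0]]' 0|tail -3;done; python3 g.py 441.8 370.5 -22 7.5;python3 -m crank '[[0,-40,0,0,0,0],[0,-85,0,0,0,0],[0,-130,0,0,0,0],[0,-170,0,0,0,0]]'|tail -2;python3 g.py 470.7 139.4 165 -7.4
```

```text
eef_pos: [441.8, 370.6, -21.5]
tcp_rot: [-1.569, 0.002, 0.129]
ft_force: [-0.2, -0.6, 0.3]
opening: 0.804
tcp_rot: [-1.568, 0.0, 0.129]
ft_force: [0.6, 0.1, -1.1]
opening: 0.603
tcp_rot: [-1.568, 0.0, 0.129]
ft_force: [0.2, 0.8, -0.4]
opening: 0.585
t=45.4 pos [442.2 370.9 -20.5] rpy [-89.9   0.    7.4] F [ 0.2  0.8 -0.4] op 55.5 j6 0.45
ROW [-0.4, 1.5, -0.3, -0.15, -0.1, -0.02] n 0.0
ft_force: [-0.1, 1.0, -1.6]
opening: 0.586
t=45.8 pos [442.2 370.4 151.7] rpy [-89.8  -0.    7.4] F [-0.1  1.  -1.6] op 55.7 j6 0.45
ROW [-1.5, -13.9, -232.7, -0.17, 14.8, -0.01] n 4.7
```

```bash
python3 -m crank '[[0,-14,-46,0,4,0],[-1,-14,-92,0,8,0],[-1.5,-14,-138,0,12,0],[-1.5,-14,-185,0,14.8,0],[-1.5,-14,-232,0,14.8,0]]' |tail -1; python3 -m crank '[[0,0,0,0,0,0],[0,0,0,0,0,0],[0,0,0,0,0,0]]'|tail -1; python3 g.py 470.7 139.7 115 -7.4
```

```text
opening: 0.587
opening: 0.586
t=46.6 pos [470.2 139.  165.2] rpy [-89.8   0.   -7.4] F [-0.3 -0.8 -1.4] op 55.6 j6 0.28
ROW [0.4, 50.2, 0.6, -0.17, -0.05, -0.03] n 1.0
```

```bash
python3 -m crank '[[0.4,20,0.6,0,0,0],[0.4,40,0.6,0,0,0],[0.4,50,0.6,0,0,0],[0.4,50,0.6,0,0,0]]' |tail -1; python3 -m crank '[[0,0,0,0,0,0],[0,0,0,0,0,0]]'|tail -1; python3 g.py 470.7 139.7 103 -7.4; python3 tip.py 29
python3 - <<'E'
from h import *
p,d=load('side','29');cv2.imwrite('pics/b.png',cv2.resize(p[145:245,190:290],None,fx=6,fy=6,interpolation=cv2.INTER_CUBIC))
E
```

```text
opening: 0.583
opening: 0.587
t=47.2 pos [470.2 141.  114.7] rpy [-89.8   0.1  -7.3] F [ 0.1 -0.5 -1.7] op 55.7 j6 0.28
ROW [0.7, 11.7, -1.2, -0.15, 0.08, -0.11] n 0.2
[470.2 141.  114.7] 55.728061843464275 lowest dark z [151. 155. 155. 156. 156. 156. 158. 160. 162. 162. 163. 163.] tcp px in crop 300 350
```

View pics/b.png

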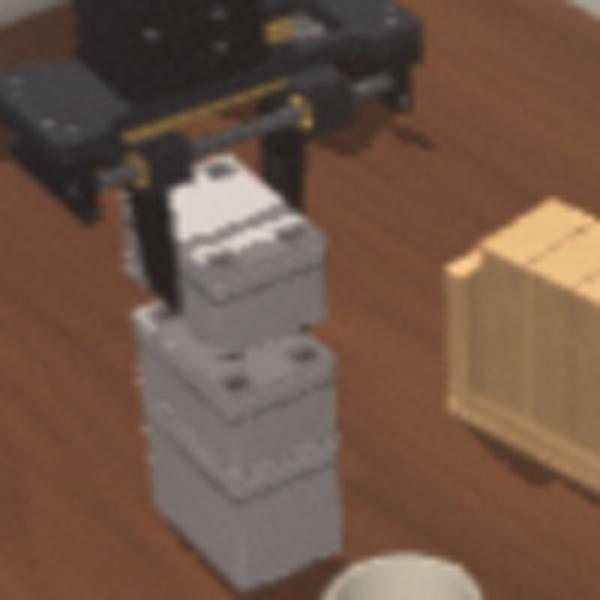

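Aligned by eye; lower with care (expected lid contact at 100.5 if missed, seat at 95.5).

```bash
python3 -m crank '[[0.7,6,-1.2,0,0,0],[0.7,12,-1.2,0,0,0],[0.7,12,-1.2,0,0,0]]' |tail -4; python3 g.py 470.7 139.7 97 -7.4
```

```text
eef_pos: [470.3, 139.3, 101.9]
tcp_rot: [-1.568, 0.003, -0.128]
ft_force: [-0.1, -0.2, -0.6]
opening: 0.593
t=47.6 pos [470.3 139.3 101.9] rpy [-89.9   0.2  -7.4] F [-0.1 -0.2 -0.6] op 56.3 j6 0.28
ROW [0.3, 4.9, 0.4, -0.13, 0.04, -0.18] n 0.1
```

```bash
python3 -m crank '[[0.3,1.5,0.4,0,0,0],[0.3,3,0.4,0,0,0],[0.3,3,0.4,0,0,0]]' |tail -4; python3 -m crank '[[0,1,0,0,0,0],[0,2,0,0,0,0],[0,2,0,0,0,0]]' |tail -4; python3 -m crank '[[0,1,0,0,0,0],[0,1.5,0,0,0,0],[0,1.5,0,0,0,0]]' |tail -4
```

```text
eef_pos: [470.6, 139.7, 98.7]
tcp_rot: [-1.569, 0.003, -0.128]
ft_force: [-0.3, 0.2, -1.5]
opening: 0.586
eef_pos: [470.5, 139.7, 96.7]
tcp_rot: [-1.569, 0.003, -0.128]
ft_force: [0.9, 0.3, -1.6]
opening: 0.591
eef_pos: [470.7, 139.7, 95.4]
tcp_rot: [-1.568, 0.003, -0.128]
ft_force: [-0.0, -0.1, 2.6]
opening: 0.59
```

Seated at 95.4 as predicted. Release, rise, inspect.

```bash
python3 -m crank '[[0,0,0,0,0,0],[0,0,0,0,0,0],[0,0,0,0,0,0]]' 0.78|tail -2; python3 -m crank '[[0,-20,0,0,0,0],[0,-50,0,0,0,0],[0,-90,0,0,0,0],[0,-120,0,0,0,0]]'|tail -1; python3 g.py 400 400 215 -7.4
```

```text
ft_force: [0.0, -0.4, 0.8]
opening: 0.762
opening: 0.78
t=49.2 pos [471.1 139.4 217.4] rpy [-89.8   0.1  -7.4] F [ 0.6  0.1 -0. ] op 74.1 j6 0.28
ROW [-103.9, 3.2, 249.3, -0.15, 0.04, -0.12] n 5.4
```

```bash
python3 -m crank '[[-104,0,249,0,0,0],[-104,0,249,0,0,0],[-104,0,249,0,0,0],[-104,0,249,0,0,0],[-104,0,249,0,0,0]]' |tail -1; python3 -m crank '[[0,0,0,0,0,0],[0,0,0,0,0,0]]'|tail -1; python3 - <<'E'
from h import *
shoot('30')
p,d=load('side','30');cv2.imwrite('pics/b.png',cv2.resize(p[150:270,200:350],None,fx=5,fy=5,interpolation=cv2.INTER_CUBIC))
W=cloud('side',d); m=(np.hypot(W[...,0]-470.7,W[...,1]-139)<22)&(W[...,2]>140); print('stack top z',np.median(W[...,2][m]),m.sum())
p,d=load('top','30');cv2.imwrite('pics/t.png',cv2.resize(p[140:260,180:340],None,fx=5,fy=5,interpolation=cv2.INTER_CUBIC))
W=cloud('top',d); m=(np.hypot(W[...,0]-470.7,W[...,1]-139)<22)&(W[...,2]>140); print('stack top z',np.median(W[...,2][m]),m.sum())
E
```

```text
opening: 0.784
opening: 0.779
stack top z 167.4338427201693 115
stack top z 166.67957104563175 191
```

View pics/b.png

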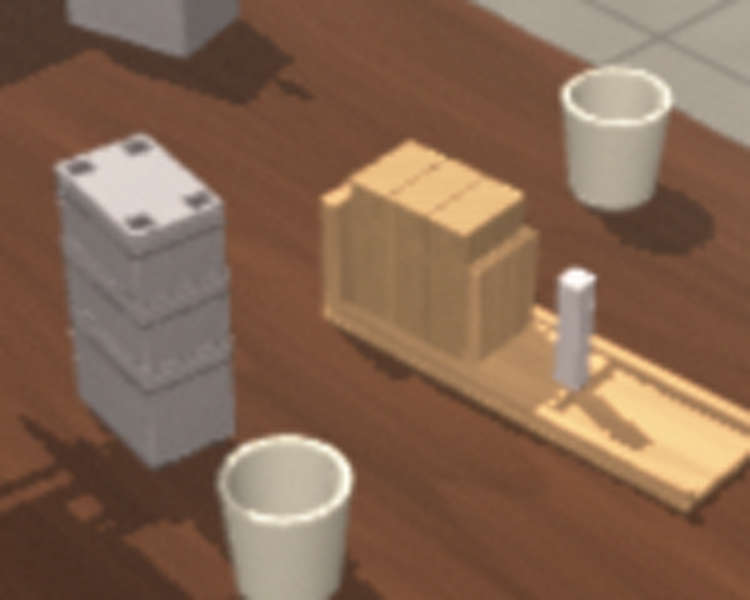

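View pics/t.png

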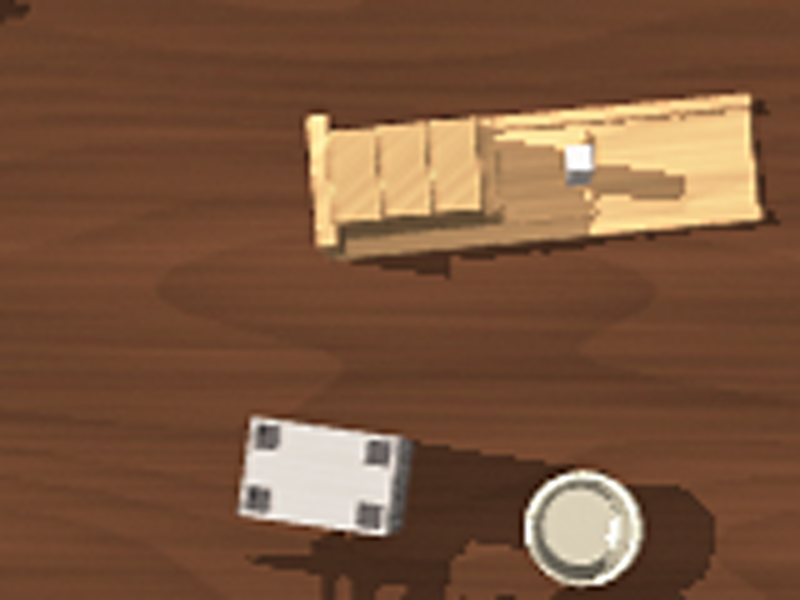

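```bash
python3 - <<'E'
from h import *
for n in('side','top'):
    p,d=load(n,'30'); W=cloud(n,d)
    for g in(15,45,75):
        c=np.array([648.3+g*.1045,139.7-g*.9945]); m=(np.hypot(W[...,0]-c[0],W[...,1]-c[1])<12)&(W[...,2]>95); print(n,g,np.median(W[...,2][m]).round(1),m.sum())
    for t in('0','30'):
        p,d=load(n,t); W=cloud(n,d); m=(np.hypot(W[...,0]-465,W[...,1]+15)<60)&(W[...,2]>60); print('cup',W[m][:,:2].mean(0).round(1))
from cell import job
print(job.job_done())
E
```

```text
side 15 104.4 27
side 45 104.7 26
side 75 104.3 36
cup [440.2 -11.5]
cup [440.1 -11.9]
top 15 104.3 47
top 45 104.3 49
top 75 104.6 46
cup [440.  -15.3]
cup [440.8 -14.7]
the job is handed in; nothing more can be done
None
```

I finished the job and handed it in at about 50 s of the 210 s allowed.

**What I did**
- Drew the end stop back to about 175 mm, stood the three brown cartons side by side in the rack, and pushed the stop up with about 20 N.
- Stacked one low tub on the sugar tin, then the other tub on top of it.
- Left the cup and the orange, turquoise and blue look-alikes alone.

**What my last checks showed**
- **Cartons:** the tops of all three read 104.3–104.7 mm in both cameras; 104 mm is expected if they stand on the rack floor. Neither the side nor the top view shows a gap between wall, cartons and stop. The stop came to a firm halt at a gap I estimate at 90 mm, which is three carton thicknesses.
- **Tubs:** both touched down at the predicted seated heights. The stack's top reads 167 mm, exactly the 70 + 46 + 51 mm of a fully seated stack.
- **Cup:** its position is unchanged to within 1 mm.

**What disagreed**
- **Tool height:** the reported TCP height was about 37 mm below the finger tips seen by the camera, and my first closing above the stop's post met nothing. I allowed for this offset from then on.
- **Cameras:** the two cameras differed by about 2 mm in x and 3–5 mm in y, so I averaged them.
- **Contact forces:** lowering the third carton gave up to about 16 N upward and 8 N sideways on contact, but its final height is right.

I saw neither tub knocked aside during the run.

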